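# Leak-test a batch of carburettors

## Robot

A 6-joint arm with a two-finger parallel gripper is mounted at the origin on the work surface. World frame = base frame: x ahead of the robot, y to its left, z up, the work surface at z = 0. Lengths are in mm, angles in rad, forces in N, time in s.
With the tool pointing down it reaches from about 350 to 875 mm from the base axis. Payload 4.2 kg.
Tool frame: the origin (TCP) lies at the very end of the fingers, on their centre line; the grasp point (between the pads) lies 19 mm behind it; z points along the fingers, y is the direction in which the jaws open and shut (so a half turn about z gives the same grasp; the last joint's range is limited). The gripper opens to 85 mm and grips with 20 to 120 N. Pads are 22 mm wide; open, the fingers measure 114 mm over their backs; the gripper's body (76 mm by 85 mm) begins 54 mm behind the grasp point. The pads swing forward as they close: fully open they stand 13 mm farther back than shut.
Start: joints at [-0.945, 0.385, 0.008, 0, -1.194, -0.259], TCP at [224.158, -583.397, 231.312] pointing down, gripper open.
Joint ranges: [-3.14, 3.14], [-1.21, 2.06], [-1.07, 1.41], [-3.16, 2.05], [-2.99, -0.16], [-3.1, 3.1]. Speed limits (rad/s): [2.79, 2.79, 3.14, 3.14, 3.14, 3.14].

## Interface

Orientations are given as a unit quaternion [w, x, y, z].
In Python, from rig import read_state, grab_frame, job_done, spot_in gives the robot as it stands.
- The arm moves only by the tool send_rows, never from a script. Its argument "series" is a list of rows, each a list of 3 entries, a list of its own where there are three numbers: the shift along the tool's x, y, z in mm, then the turn about the tool's z in rad, then the opening in per cent of the stroke, from 0 (shut) to 100 (fully open). A call has 1 to 12 rows; each row is the pose to reach, as a shift and turn from the pose measured when the call began, along the tool's axes at that moment; what a row does not reach only later rows make up. A row lasts 1/10 s, in which the tool goes at most 50 mm and 8.59 degrees, less where a joint would pass 70% of its speed; a pose out of reach is approached as far as the arm can. A call with a gripper value outside its range is refused whole. The fingers move at their own pace and stop on an object; the grip force is fixed at half the most. Time passes only in rows, so rows that repeat a pose let the fingers close. It gives the time, the measured TCP pose, the force and the opening at its end, in the units of the state.
- read_state(): the state, without advancing time (a new reading comes with each control period).
- grab_frame(name): name is "scene" or "side" or "wrist"; returns a dict with "frame" (480x640x3 uint8, red, green, blue), "vertical_fov" (degrees; the focal length in pixels is half the picture's height over the tangent of half this angle, whatever the lens; pixels are square), "cx", "cy" (the principal point, pixels), "R" (3x3) and "t" (3): a world point X has camera coordinates R X + t; the wrist camera has in their place "tool_from_camera" (4x4, takes a point from camera to tool coordinates, whose origin is the TCP and whose axes are the flange's). Camera axes: x right, y down, z forward; pixel columns grow to the right and rows downward; lengths in mm; the calibration is good to about 2 mm. A picture is of the moment at which its call begins: read the wrist's pose just before it. There is no depth.
- job_done(): hands the job in, once; it reports no verdict.
Trained networks look in a picture, given as the dict that the camera call returned (one of the last four; its "shot" number tells which), for a name from the list of things; names that differ only in an ending like _2 or _b are one class to them, and where a whole thing is asked for, a point or a joint stands for the part that bears it (a point fixed in the world has none). Each returns a list of dicts, best first, with "p" (0 to 1); they miss things now and then, are a little off and sometimes report something else, mostly with a low value. They report only what shows in the picture. A call takes as long as a camera call. They do not tell look-alikes from the thing itself.
- spot_in(label, picture): "at" ([column, row] in pixels, amid what is visible of it).
The state is a dict: "time": time; "joint_positions": joint angles; "joint_vel": joint speeds; "joint_torque": joint torques, N m; "position": TCP position; "orientation": TCP orientation; "force": force on the tool from outside, world axes, zero at the start; "wrist_torque": the same for the moment, N m; "opening": finger opening in mm.
Only numpy, scipy, OpenCV 4.12 (cv2) and the standard library are available. Lean on these libraries where they do the work, as an engineer would, in place of code of your own. Each camera call takes 0.05 s, during which the arm holds its last target.

## Task

Leak-test the carburettors: lay every carburettor that is on the bench flat, side by side, on the floor of the test tank and shut the lid. Then turn the bleed valve fully shut, give the pump lever three full strokes (right down and all the way back up each time), and finally set the bleed valve half open, at 45 degrees, to let the pressure off slowly; leave the bottles and the wrench where they are.

Things in the scene. Friction and masses are not known exactly. Their poses are not given: they have to be found in the camera images.
- carb1: carburettor casting: grey cast-aluminium block with a brass cap on top, lying flat on the bench. 84 mm long (own x), block 40 mm wide (own y) and 38 mm high, a 54 x 42 mm flange plate 6 mm thick at each end, brass cap 36 mm across rising to 52 mm. Origin: centre of the underside, z up. About 0.25 kg; grip the 40 mm width between the flanges. None if this one is absent.
- carb2: carburettor casting: grey cast-aluminium block with a brass cap on top, lying flat on the bench. 84 mm long (own x), block 40 mm wide (own y) and 38 mm high, a 54 x 42 mm flange plate 6 mm thick at each end, brass cap 36 mm across rising to 52 mm. Origin: centre of the underside, z up. About 0.25 kg; grip the 40 mm width between the flanges. None if this one is absent.
- carb3: carburettor casting: grey cast-aluminium block with a brass cap on top, lying flat on the bench. 84 mm long (own x), block 40 mm wide (own y) and 38 mm high, a 54 x 42 mm flange plate 6 mm thick at each end, brass cap 36 mm across rising to 52 mm. Origin: centre of the underside, z up. About 0.25 kg; grip the 40 mm width between the flanges. None if this one is absent.
- carb4: carburettor casting: grey cast-aluminium block with a brass cap on top, lying flat on the bench. 84 mm long (own x), block 40 mm wide (own y) and 38 mm high, a 54 x 42 mm flange plate 6 mm thick at each end, brass cap 36 mm across rising to 52 mm. Origin: centre of the underside, z up. About 0.25 kg; grip the 40 mm width between the flanges. None if this one is absent.
- tank: open steel test tank, fixed to the bench: 135 mm along its own x, 345 mm along its own y, 65 mm high, walls and floor 6 mm thick. Origin: centre of the underside; own x points to the lid hinge (away from the pump, roughly world +y).
- lid (a joint): tank lid angle, rad: 0 shut, grows as it opens, 1.57 upright, stop at 1.9. Aluminium plate 8 mm thick, 135 (hinge to free edge) x 345 mm, 0.3 kg; the hinge line runs along the tank's own y on its top +x edge. A stiff hinge holds it at any angle (about 0.3 N m to move it).
- lid_hinge (a point): middle of the hinge line: 67.5 mm along the tank's own x from its centre, 65 mm above the bench; the lid's underside passes through it.
- lid_handle (a point): grip point of the small black knob on the lid's outer face: 105 mm from the hinge line, mid width, 35 mm out from the outer face.
- pump: hand test pump, fixed: grey base plate 260 (own x) x 200 (own y) x 12 mm with a blue pump body, lever and brass bleed valve. Origin: centre of the underside of the plate; own x points roughly away from the robot, own y to the side of the tank.
- lever (a joint): pump lever angle, rad: 0 all the way up (spring return), 0.70 at the lower stop; above 0.60 counts as right down, below 0.10 as back up. Steel lever, 34 degrees above level when up, 6 below when down; its free end points to the pump's own -x. Takes about 4 N at the grip to start and 12 N at the bottom, pressed down from above.
- lever_grip (a point): middle of the black rubber grip (26 mm thick, 96 mm long over its round ends), 165 mm from the pivot; moves with the lever. The pivot lies at pump x=100, y=-60, z=75 mm, level, along the pump's own y.
- bleed (a joint): bleed valve opening, rad: 0 fully shut (stop), handle pointing along the pump's own -x (towards the robot); opens clockwise seen from above to 1.571 (stop), handle along the pump's own +y. Half open is 0.785 (45 degrees). Stays where left, turns at about 0.12 N m.
- bleed_grip (a point): on the valve's vertical axis at mid-height of the handle, pump x=-20, y=60, z=115 mm. The handle is a dark steel bar 16 mm wide and 18 mm high, from 20 mm behind the axis to 90 mm in front; the dial (104 mm across) is 41 mm below the bar's middle.
- bleed_tip (a point): free end of the bleed handle, 90 mm from the axis, same height. White dial below the handle with long black marks at 0, 45 and 90 degrees and short ones every 15.
- spray: bystander: white bottle, 72 mm across, 190 mm high, with a yellow cap. Origin: centre of the underside.
- jar: bystander: grey jar with a white lid, 68 mm across, 85 mm high. Origin: centre of the underside.
- wrench: bystander: steel wrench 180 mm long, lying along its own x.
Mind the look-alikes: they are no part of the job. Leave any brown or green look-alike of the carb4 alone. Leave any green look-alike of the carb1 alone.

How it is judged:
By the outcome, as a careful person would: the job done as asked, in the order asked, and still so for the second after the job is handed in, with the robot touching nothing.
Of carb1, carb2, carb3, carb4 only 2 to 4 are there at a start; the rules pass over those that are not, and their reading is None.
At some moment in a run one of carb1, carb2, carb3, carb4 may be knocked a few centimetres aside while the robot is not near it.
It also fails if it takes over 210 s, if anything falls off the work surface, if the arm or the gripper's body presses on something with over 40 N, if the wrist force passes 120 N, or if a joint passes its speed limit or range.

## Working session

There is one attempt and no reset: what is moved stays moved. The work goes in short steps, Python scripts to look and compute and a tool call to move; the robot and the scene stay as the last step left them, time stands still between calls to the robot, and variables do not carry over. Pictures are saved under pics/ and viewed, and the job is handed in when it is done.

Besides the shell and the picture viewer there is one more tool, called after "Call:" by a JSON object that holds its "fn" and its "kwargs", one argument or row to a line. send_rows: Moves the arm, as the interface text tells. Its arguments: {"type":"object","properties":{"series":{"type":"array"}},"required":["series"]}

```bash
ls; mkdir -p pics
python3 - <<'E'
from rig import *
import cv2
s=read_state()
for k,v in s.items(): print(k,v)
for n in ["scene","side","wrist"]:
    f=grab_frame(n)
    cv2.imwrite(f"pics/{n}0.png",f["frame"][:,:,::-1])
    print(n,{k:v for k,v in f.items() if k!="frame"})
E
```

```text
pics
time 0.0
joint_positions [-9.45425615e-01  3.85559545e-01  6.66897610e-03 -4.96664641e-04
 -1.19401010e+00 -2.58596177e-01]
joint_vel [ 5.86431060e-04 -5.14075273e-05 -1.74498882e-04  1.88578140e-04
 -1.04750570e-03  6.72765964e-04]
joint_torque [-8.48126911e-04 -3.92287767e+01  1.88398057e+01  4.18600872e+00
 -4.52113876e-03 -9.03941498e-06]
position [ 223.94403503 -582.89290291  230.23701451]
orientation [-2.41411933e-04 -1.82270899e-01  9.83247761e-01  1.04978882e-03]
force [ 0.16053233  0.45465888 -1.02773849]
wrist_torque [ 0.04410773 -0.02774509  0.02902056]
opening 85.38763535796136
scene {'vertical_fov': 50.34058404377832, 'cx': 315.53626794447246, 'cy': 246.53632929953267, 'R': array([[-0.7045206 ,  0.70936198,  0.02136121],
       [ 0.39043689,  0.41255589, -0.82301681],
       [-0.59262953, -0.57149209, -0.56761521]]), 't': array([ 405.06930949,  -91.54765596, 1321.87662066]), 'shot': 1}
side {'vertical_fov': 45.630912781438354, 'cx': 311.69280781304394, 'cy': 236.6237170406128, 'R': array([[ 0.95048801, -0.30986705,  0.02355739],
       [-0.16815738, -0.57659136, -0.7995408 ],
       [ 0.26133434,  0.7559926 , -0.60014961]]), 't': array([-538.18008095,  184.0583204 , 1208.90490073]), 'shot': 2}
wrist {'vertical_fov': 68.08967398056569, 'cx': 320.14359580080287, 'cy': 241.97283283566395, 'tool_from_camera': array([[ 5.30527041e-04, -9.65352401e-01, -2.60949153e-01,
         6.43484349e+01],
       [ 9.99999850e-01,  5.47523847e-04,  7.56278219e-06,
         6.87073957e-01],
       [ 1.35575134e-04, -2.60949118e-01,  9.65352547e-01,
        -1.42516754e+02],
       [ 0.00000000e+00,  0.00000000e+00,  0.00000000e+00,
         1.00000000e+00]]), 'shot': 3}
```

View pics/scene0.png

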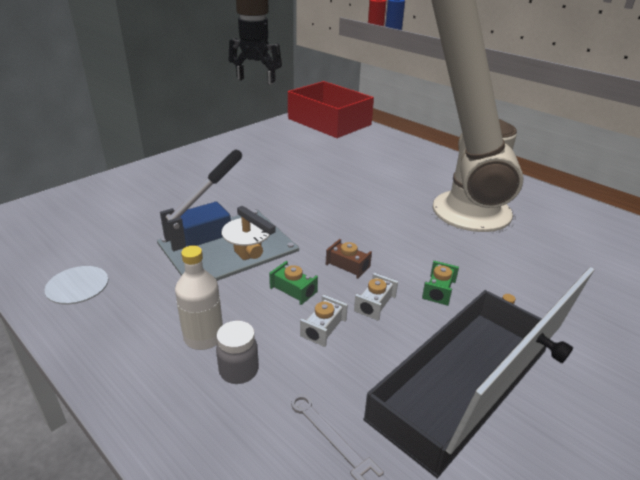

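View pics/side0.png

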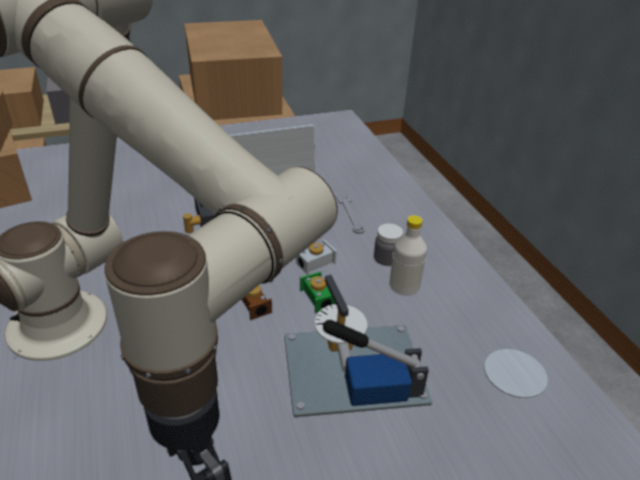

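View pics/wrist0.png

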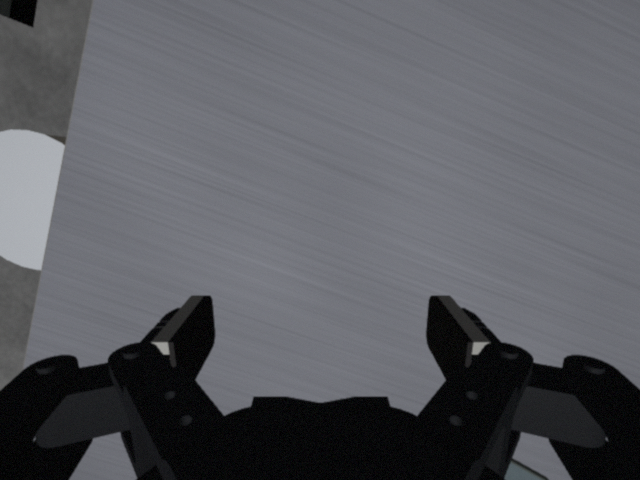

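```bash
cat > h.py <<'E'
from rig import *
import numpy as np, cv2, math
from scipy.spatial.transform import Rotation as Ro
def foc(f): return 240/math.tan(math.radians(f["vertical_fov"])/2)
def pose(s=None):
    s=s or read_state(); q=s["orientation"]
    T=np.eye(4); T[:3,:3]=Ro.from_quat([q[1],q[2],q[3],q[0]]).as_matrix(); T[:3,3]=s["position"]; return T
def shot(name,save=None):
    T=pose(); f=grab_frame(name); f["T"]=T
    if "R" in f: f["Rw"]=np.array(f["R"]).T; f["c"]=-f["Rw"]@np.array(f["t"])
    else:
        M=T@np.array(f["tool_from_camera"]); f["Rw"]=M[:3,:3]; f["c"]=M[:3,3]
    if save: cv2.imwrite(f"pics/{save}.png",f["frame"][:,:,::-1])
    return f
def ray(f,p):
    d=f["Rw"]@np.array([(p[0]-f["cx"])/foc(f),(p[1]-f["cy"])/foc(f),1.]); return d/np.linalg.norm(d)
def onz(f,p,z):
    d=ray(f,p); return f["c"]+d*(z-f["c"][2])/d[2]
def proj(f,X):
    c=f["Rw"].T@(np.array(X,float)-f["c"]); return np.array([f["cx"]+foc(f)*c[0]/c[2],f["cy"]+foc(f)*c[1]/c[2]])
def tri(fps):
    A=np.zeros((3,3));b=np.zeros(3)
    for f,p in fps:
        d=ray(f,p);P=np.eye(3)-np.outer(d,d);A+=P;b+=P@f["c"]
    return np.linalg.solve(A,b)
E
python3 - <<'E'
from h import *
np.set_printoptions(precision=1,suppress=True)
fs=shot("scene"); 
print(fs["c"])
for n in ["carb1","tank","lid","lid_handle","lever_grip","bleed_grip","bleed_tip","pump","spray","jar","wrench"]:
    print(n,[(np.round(d["at"]),round(d["p"],2),onz(fs,d["at"],45 if n=="carb1" else 0)) for d in spot_in(n,fs)])
print(onz(fs,(510,299),50))
fd=shot("side");print(fd["c"])
for n in ["carb1","lever_grip","bleed_tip","tank"]:
    print(n,[(np.round(d["at"]),round(d["p"],2),onz(fd,d["at"],45)) for d in spot_in(n,fd)])
print(onz(fd,(190,222),40))
for p in [(322,318),(324,312),(378,288),(377,285)]:print(onz(fs,p,52))
for p in [(369,398),(486,294)]:print("tank top",onz(fs,p,65))
E
```

```text
[1104.5  505.9  666.3]
carb1 [(array([350., 260.]), 0.94, array([437.8, -36.6,  45. ])), (array([325., 320.]), 0.91, array([607.6,  54. ,  45. ])), (array([376., 298.]), 0.65, array([493.5,  78.1,  45. ])), (array([294., 283.]), 0.56, array([575.9, -60.6,  45. ]))]
tank [(array([458., 376.]), 0.71, array([507.3, 273.6,   0. ])), (array([211., 179.]), 0.22, array([ 385. , -605.3,    0. ]))]
lid [(array([522., 357.]), 0.78, array([386.5, 329.2,   0. ])), (array([199., 303.]), 0.53, array([ 713.2, -184.8,    0. ]))]
lid_handle [(array([524., 356.]), 0.62, array([384. , 330.6,   0. ]))]
lever_grip [(array([214., 176.]), 0.8, array([ 369.7, -612.2,    0. ]))]
bleed_grip [(array([251., 223.]), 0.7, array([ 451.2, -344.9,    0. ]))]
bleed_tip [(array([250., 220.]), 0.56, array([ 442.4, -359.1,    0. ])), (array([526., 355.]), 0.29, array([379.1, 332. ,   0. ]))]
pump [(array([222., 236.]), 0.76, array([ 537.4, -349.7,    0. ]))]
spray [(array([200., 303.]), 0.74, array([ 712.2, -183.8,    0. ]))]
jar [(array([234., 351.]), 0.8, array([743.1, -34.9,   0. ])), (array([522., 357.]), 0.64, arra
[... 234 characters left out ...]
571.8,  14.3,  45. ])), (array([314., 290.]), 0.75, array([ 537. , -100.5,   45. ])), (array([259., 305.]), 0.73, array([ 411. , -113.2,   45. ])), (array([356., 343.]), 0.53, array([ 568. , -271.3,   45. ]))]
lever_grip [(array([357., 340.]), 0.89, array([ 573.3, -266. ,   45. ])), (array([350., 365.]), 0.23, array([ 536.7, -320.5,   45. ]))]
bleed_tip [(array([335., 299.]), 0.63, array([ 572.3, -140.9,   45. ])), (array([276., 144.]), 0.17, array([635.2, 572.4,  45. ]))]
tank [(array([275., 148.]), 0.77, array([623.7, 549.1,  45. ]))]
[317.5 235.4  40. ]
[612.2  51.5  52. ]
[598.4  43.   52. ]
[475.3  67.1  52. ]
[469.6  60.   52. ]
tank top [695.5 227.4  65. ]
tank top [357.3 226.1  65. ]
```

Run:
```python
from h import *
np.set_printoptions(precision=1,suppress=True)
fs=shot("scene"); fd=shot("side")
print(tri([(fs,(294,272)),(fd,(318,283))]),tri([(fs,(325,309)),(fd,(317,247))]))
print(tri([(fs,(253,251)),(fd,(335,345))]),tri([(fs,(510,299)),(fd,(189,216))]))
print(tri([(fs,(238,155)),(fd,(330,327))]),tri([(fs,(192,254)),(fd,(414,219))]))
a=fs["frame"][150:450,200:600];b=fd["frame"][150:450,150:450]
cv2.imwrite("pics/z1.png",cv2.resize(a,None,fx=2,fy=2,interpolation=3)[:,:,::-1])
cv2.imwrite("pics/z2.png",cv2.resize(b,None,fx=2,fy=2,interpolation=3)[:,:,::-1])
```

```text
[552.2 -84.5  46.8] [589.6  36.4  49.2]
[ 536.8 -236.5   12.3] [317.2 256.1  46.3]
[ 479.5 -344.7  188.5] [762.  -97.3 187.1]
```

View pics/z1.png

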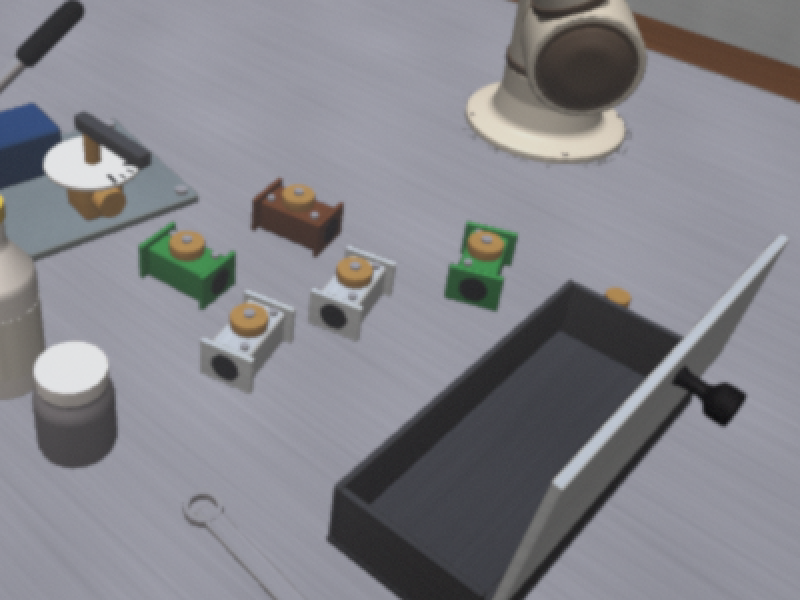

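View pics/z2.png

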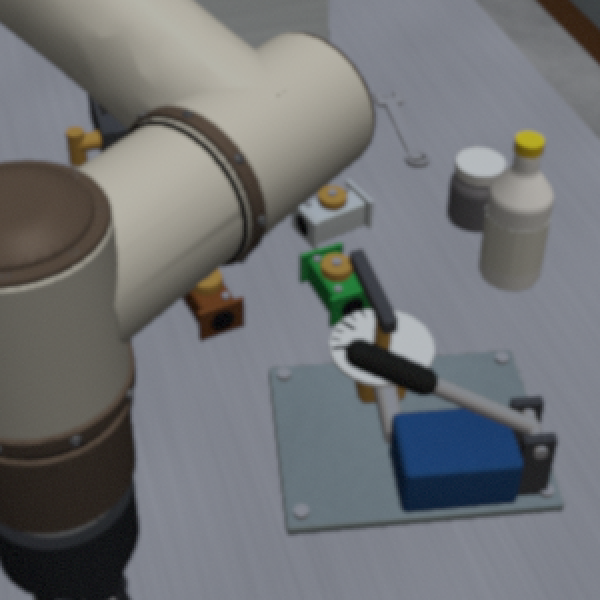

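```bash
cat >> h.py <<'E'
np.set_printoptions(precision=1,suppress=True)
def go(x,y,z,a=None,T=None):
    """shift in tool axes, turn (rad) to reach world xyz and tool-x heading a deg"""
    T=pose() if T is None else T
    d=T[:3,:3].T@(np.array([x,y,z])-T[:3,3])
    cur=math.degrees(math.atan2(T[1,0],T[0,0]))
    th=0 if a is None else (cur-a+180)%360-180
    print("shift",np.round(d,1),"turn",round(math.radians(th),3),"cur heading",round(cur,1),"tilt",np.round(T[:3,2],4),"j6",round(read_state()["joint_positions"][5],2))
E
python3 -c "
from h import *
go(224,-583,430); go(500,60,430,180)"
```

```text
shift [   0.     0.4 -198.7] turn 0.0 cur heading -159.0 tilt [-0. -0. -1.] j6 -0.26
shift [-488.2  501.7 -198.7] turn 0.367 cur heading -159.0 tilt [-0. -0. -1.] j6 -0.26
```

Call:
{"fn": "send_rows", "kwargs": {
  "series": [
    [[0,0,-150],0,100],
    [[0,0,-150],0,100],
    [[0,0,-190],0,100],
    [[-488,502,-200],0.367,100],
    [[-488,502,-200],0.367,100],
    [[-488,502,-200],0.367,100],
    [[-488,502,-200],0.367,100],
    [[-488,502,-200],0.367,100],
    [[-488,502,-200],0.367,100],
    [[-488,502,-200],0.367,100],
    [[-488,502,-200],0.367,100],
    [[-488,502,-200],0.367,100]
  ]
}}

```text
time: 2.3
position: [399.5, -172.2, 413.8]
orientation: [0.001, 0.0, 1.0, -0.0]
force: [0.9, -0.2, 0.2]
opening: 85.3
```

```bash
python3 -c "
from h import *
go(500,60,430,180);print(pose()[:3,3])"
```

```text
shift [-100.4  232.2  -16.1] turn -0.0 cur heading 180.0 tilt [ 0. -0. -1.] j6 -1.54
[ 399.5 -172.2  413.8]
```

Call:
{"fn": "send_rows", "kwargs": {
  "series": [
    [[-100,232,-16],0,100],
    [[-100,232,-16],0,100],
    [[-100,232,-16],0,100],
    [[-100,232,-16],0,100],
    [[-100,232,-16],0,100],
    [[-100,232,-16],0,100],
    [[-100,232,-16],0,100]
  ]
}}

```text
time: 3.0
position: [499.9, 61.1, 429.2]
orientation: [0.0, -0.001, 1.0, -0.0]
force: [-0.1, -0.4, -0.3]
opening: 85.6
```

```bash
python3 -c "
from h import *
f=shot('wrist','w1');print(f['c'],pose()[:3,3])
print([(np.round(d['at']),round(d['p'],2),onz(f,d['at'],45)) for d in spot_in('carb1',f)])"
```

```text
[435.2  62.2 571.7] [499.4  59.9 429.7]
[(array([225., 225.]), 0.91, array([551.5, -81.9,  45. ])), (array([307., 243.]), 0.68, array([579.3,  42.6,  45. ])), (array([320., 167.]), 0.62, array([464.6,  61.6,  45. ]))]
```

View pics/w1.png

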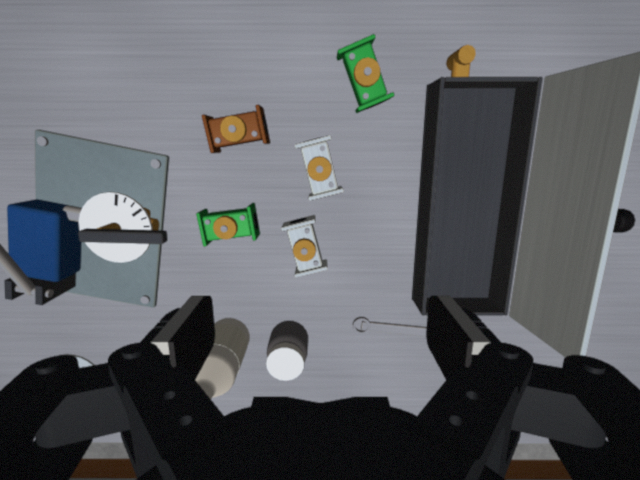

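```bash
cat >> h.py <<'E'
def crop(f,u,v,w,h,k,name):
    a=f["frame"][v:v+h,u:u+w]; cv2.imwrite(f"pics/{name}.png",cv2.resize(a,None,fx=k,fy=k,interpolation=3)[:,:,::-1])
E
python3 -c "
from h import *
f=shot('wrist')
crop(f,270,120,100,160,4,'z3'); crop(f,400,40,240,290,2,'z4'); crop(f,0,110,180,200,3,'z5')
for d in spot_in('tank',f)+spot_in('lid',f)+spot_in('bleed_grip',f)+spot_in('bleed_tip',f): print(d)"
```

```text
{'at': [526.9, 191.0], 'p': 0.58}
{'at': [224.2, 361.0], 'p': 0.19}
{'at': [576.5, 197.6], 'p': 0.73}
{'at': [122.8, 235.3], 'p': 0.59}
{'at': [121.3, 237.1], 'p': 0.68}
{'at': [528.4, 191.2], 'p': 0.62}
```

View pics/z3.png

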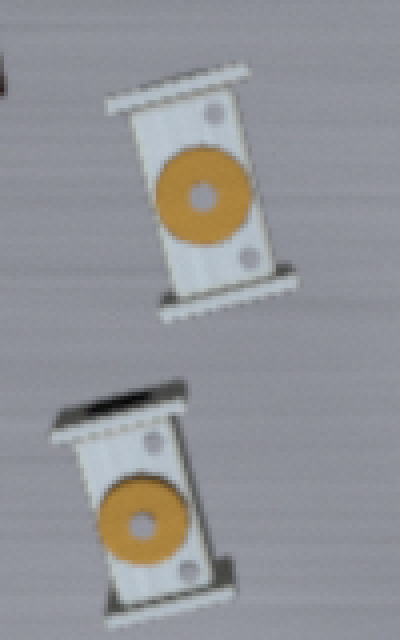

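View pics/z4.png

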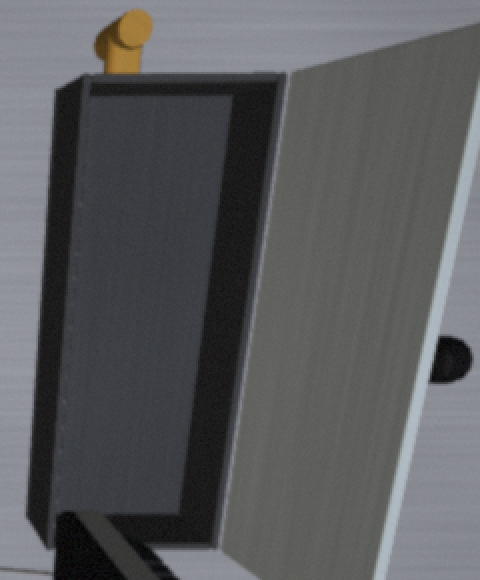

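View pics/z5.png

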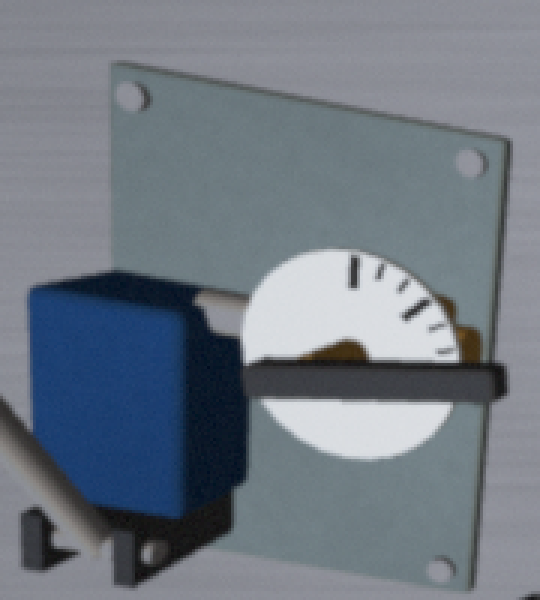

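```bash
python3 -c "
from h import *
f=shot('wrist')
P=lambda p,o,k,z: onz(f,(o[0]+(p[0]+.5)/k-.5,o[1]+(p[1]+.5)/k-.5),z)
for nm,c,cap in [('B',[(131,116),(233,88),(175,298),(272,276)],(203,196)),('A',[(76,447),(173,420),(117,604),(213,583)],(143,524))]:
    q=[P(x,(270,120),4,38) for x in c]
    ax=(q[2]+q[3]-q[0]-q[1])/2; w=(q[1]+q[3]-q[0]-q[2])/2
    print(nm,'ctr',sum(q)/4,'axis deg',np.degrees(np.arctan2(ax[1],ax[0])),np.linalg.norm(ax),np.degrees(np.arctan2(w[1],w[0])),np.linalg.norm(w),'cap',P(cap,(270,120),4,52))
for p in [(88,75),(287,72),(219,548),(50,548)]: print('tank',P(p,(400,40),2,65))
for p in [(230,96),(182,514),(90,96),]: print('floor',P(p,(400,40),2,6))
for p in [(480,22),(376,580)]: print('lid edge',P(p,(400,40),2,195))
for p in [(112,63),(510,138),(472,588)]: print('pump',P(p,(0,110),3,12))
print('tip',P((505,380),(0,110),3,124),P((245,376),(0,110),3,124))
fd=shot('side','side1')
"
```

```text
B ctr [467.7  60.4  38. ] axis deg 12.820031494714776 68.74864388159683 103.72851785840011 37.822318055877886 cap [466.8  60.4  52. ]
A ctr [590.3  37.5  38. ] axis deg 13.019196622597294 67.04723281052743 104.35435302926061 39.1643262773897 cap [589.9  37.3  52. ]
tank [348.3 222.8  65. ]
tank [346.7 353.4  65. ]
tank [689.7 356.3  65. ]
tank [689.5 223.8  65. ]
floor [352.7 348.    6. ]
floor [687.2 354.4   6. ]
floor [352.6 244.5   6. ]
lid edge [347.1 367.4 195. ]
lid edge [645.2 376.1 195. ]
pump [ 412.6 -366.5   12. ]
pump [ 449.5 -170.8   12. ]
pump [ 700.3 -220.8   12. ]
tip [ 548.7 -138.4  124. ] [ 546.7 -251.   124. ]
```

View pics/side1.png

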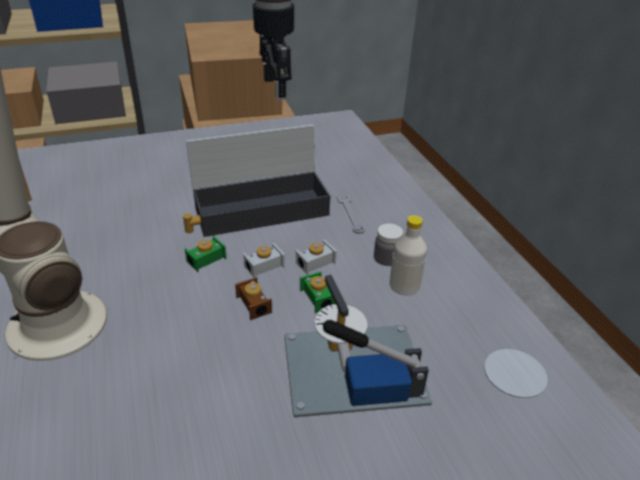

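```bash
python3 -c "
from h import *
fs=shot('side'); 
print(read_state()['joint_positions'])
go(590,37.5,180,-167)"
```

```text
[ 0.4  0.1  0.1  0.  -1.6 -2. ]
shift [-90.2 -21.7 250.3] turn -0.228 cur heading 179.9 tilt [ 0.  0. -1.] j6 -2.01
```

Call:
{"fn": "send_rows", "kwargs": {
  "series": [
    [[-90,-22,250],-0.228,75],
    [[-90,-22,250],-0.228,75],
    [[-90,-22,250],-0.228,75],
    [[-90,-22,250],-0.228,75],
    [[-90,-22,250],-0.228,75],
    [[-90,-22,250],-0.228,75],
    [[-90,-22,250],-0.228,75]
  ]
}}

```text
time: 4.2
position: [589.0, 36.4, 177.7]
orientation: [-0.002, -0.113, 0.994, -0.001]
force: [-0.9, -0.4, 1.6]
opening: 63.9
```

```bash
python3 -c "
from h import *
f=shot('wrist','w2');print(pose()[:3,3])
"
```

```text
[590.2  36.9 180.6]
```

View pics/w2.png

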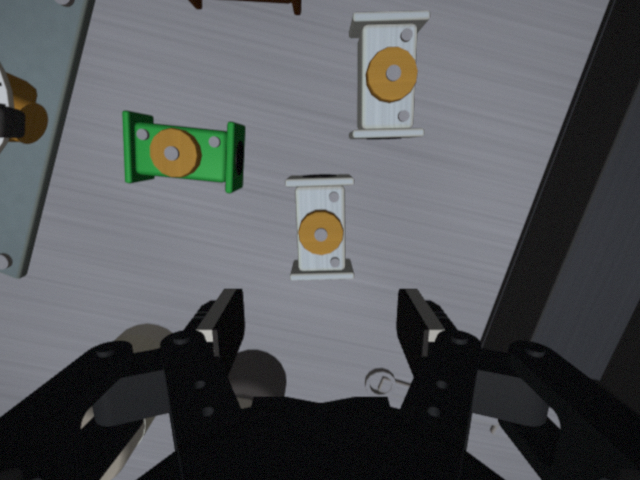

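```bash
python3 -c "
from h import *
f=shot('wrist')
q=[onz(f,p,38) for p in [(296,186),(344,186.5),(297,270),(345.5,270)]]
ax=(q[2]+q[3]-q[0]-q[1])/2; w=(q[1]+q[3]-q[0]-q[2])/2
print(sum(q)/4,np.degrees(np.arctan2(ax[1],ax[0])),np.linalg.norm(ax),np.degrees(np.arctan2(w[1],w[0])),np.linalg.norm(w),onz(f,(320.5,233),52))
q=[onz(f,p,38) for p in [(360,24),(416,24),(362,128),(413,127)]]
print('B',sum(q)/4, onz(f,(392,74),52))
fd=shot('side'); 
print('tri cap A',tri([(f,(320.5,233)),(fd,(317,246))]))
go(590,37.5,5,-167)
"
```

```text
[591.9  38.5  38. ] 13.87847173427932 70.73019216902804 102.75761588475653 39.74385551383245 [591.6  38.3  52. ]
B [468.6  60.8  38. ] [468.6  61.2  52. ]
tri cap A [591.4  38.5  50.2]
shift [  2.2   0.3 178.2] turn 0.001 cur heading -167.0 tilt [ 0.  0. -1.] j6 -1.68
```

Call:
{"fn": "send_rows", "kwargs": {
  "series": [
    [[-1,-1,100],0,75],
    [[-1,-1,150],0,75],
    [[-1,-1,172],0,75],
    [[-1,-1,172],0,75],
    [[-1,-1,172],0,30],
    [[-1,-1,172],0,30],
    [[-1,-1,172],0,20],
    [[-1,-1,172],0,20],
    [[-1,-1,172],0,20],
    [[-1,-1,172],0,20]
  ]
}}

```text
time: 5.35
position: [594.8, 37.6, 13.6]
orientation: [0.005, -0.114, 0.993, 0.0]
force: [-1.7, 2.1, 7.1]
opening: 38.9
```

```bash
python3 -c "
from h import *
print(pose()[:3,3]); go(591,38,200,-167); go(450,290,200,-90); print(read_state()['force'])
print(read_state()['joint_positions'])
"
```

```text
[594.8  37.6  13.6]
shift [   1.6    1.2 -186.4] turn 0.001 cur heading -166.9 tilt [ 0.  0. -1.] j6 -1.68
shift [  81.9  278.5 -187.4] turn -1.343 cur heading -166.9 tilt [ 0.  0. -1.] j6 -1.68
[-1.7  2.1  7.1]
[ 0.3  0.6 -0.3  0.  -0.7 -1.7]
```

Call:
{"fn": "send_rows", "kwargs": {
  "series": [
    [[0,0,-50],0,20],
    [[0,0,-100],0,20],
    [[0,0,-150],0,20],
    [[0,0,-170],0,20]
  ]
}}

```text
time: 5.75
position: [595.0, 37.5, 189.5]
orientation: [0.01, -0.114, 0.993, 0.001]
force: [0.7, -0.2, -3.2]
opening: 38.8
```

```bash
python3 -c "
from h import *
print(pose()[:3,3]); go(560,288,190,-90); 
"
```

```text
[595.   37.5 189.5]
shift [-22.7 251.9  -0.3] turn -1.342 cur heading -166.9 tilt [ 0.  0. -1.] j6 -1.68
```

Call:
{"fn": "send_rows", "kwargs": {
  "series": [
    [[-10,40,0],-0.15,20],
    [[-14,80,0],-0.3,20],
    [[-18,120,0],-0.45,20],
    [[-22,160,0],-0.6,20],
    [[-22,200,0],-0.75,20],
    [[-22,230,0],-0.9,20],
    [[-22,252,0],-1.05,20],
    [[-22,252,0],-1.2,20],
    [[-22,252,0],-1.342,20],
    [[-22,252,0],-1.342,20],
    [[-22,252,0],-1.342,20]
  ]
}}

```text
time: 6.85
position: [559.0, 287.6, 189.6]
orientation: [0.008, -0.706, 0.708, -0.005]
force: [-1.0, -0.3, -3.1]
opening: 39.0
```

```bash
python3 -c "
from h import *
print(pose()[:3,3]); go(560,288,20,-90); f=shot('wrist','w3')
"
```

```text
[559.  287.6 189.6]
shift [  0.3   2.2 169.5] turn -0.003 cur heading -90.2 tilt [ 0.  0. -1.] j6 -0.75
```

View pics/w3.png

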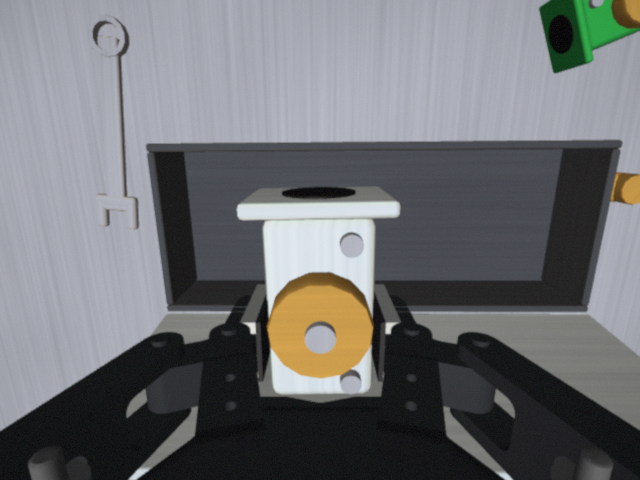

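```bash
python3 -c "
from h import *
f=shot('wrist')
for p in [(150,150),(620,144),(169,310),(590,310)]: print(onz(f,p,65))
for p in [(197,281),(542,279),(191,152),(556,150)]: print('in',onz(f,p,6))
print('cap',onz(f,(320,325),190-7+52-8), pose()[:3,3])
"
```

```text
[687.5 225.8  65. ]
[348.7 222.5  65. ]
[688.4 354.4  65. ]
[344.6 351.9  65. ]
in [685.8 352.    6. ]
in [349.6 348.1   6. ]
in [679.5 228.4   6. ]
in [356.8 227.4   6. ]
cap [559.6 279.3 227. ] [559.2 287.6 189.7]
```

Call:
{"fn": "send_rows", "kwargs": {
  "series": [
    [[-6,0,50],0,20],
    [[-6,0,100],0,20],
    [[-6,0,140],0,20],
    [[-6,0,160],0,20],
    [[-6,0,166],0,20],
    [[-6,0,170],0,20],
    [[-6,0,170],0,20]
  ]
}}

```text
time: 7.65
position: [563.5, 294.8, 21.1]
orientation: [0.009, -0.706, 0.708, -0.006]
force: [-0.8, -0.3, -2.9]
opening: 38.9
```

```bash
python3 -c "
from h import *
print(pose()[:3,3]);f=shot('wrist','w4')
"
```

```text
[563.5 294.8  21.1]
```

View pics/w4.png

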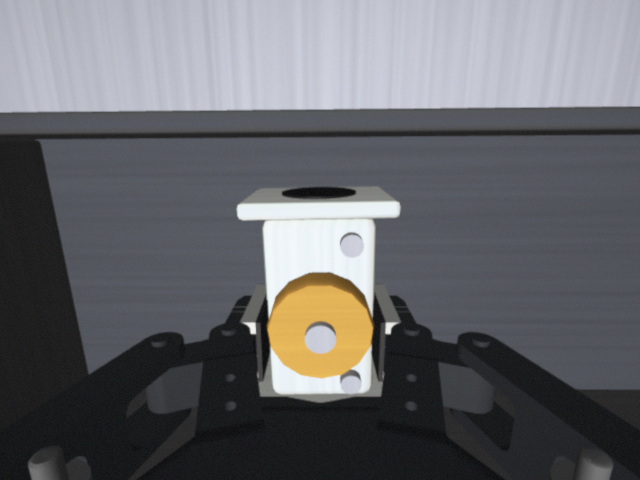

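Call:
{"fn": "send_rows", "kwargs": {
  "series": [
    [[0,0,2],0,20],
    [[0,0,4],0,20],
    [[0,0,4],0,20]
  ]
}}

```text
time: 8.0
position: [565.0, 296.1, 20.1]
orientation: [0.012, -0.706, 0.708, -0.006]
force: [-1.6, -0.6, 5.1]
opening: 39.2
```

Call:
{"fn": "send_rows", "kwargs": {
  "series": [
    [[0,0,0],0,70],
    [[0,0,0],0,70],
    [[0,0,0],0,70],
    [[0,0,-40],0,70],
    [[0,0,-80],0,70],
    [[0,0,-130],0,70],
    [[0,0,-180],0,70],
    [[0,0,-180],0,70]
  ]
}}

```text
time: 8.8
position: [564.1, 296.9, 209.4]
orientation: [0.021, -0.707, 0.707, -0.008]
force: [0.1, 0.3, -0.3]
opening: 59.6
```

```bash
python3 -c "
from h import *
print(pose()[:3,3]);f=shot('wrist','w5')
go(469,61,200,-167)
"
```

```text
[564.1 296.9 209.4]
shift [235.2  92.7  -1.5] turn 1.342 cur heading -90.1 tilt [ 0.  0. -1.] j6 -0.75
```

View pics/w5.png

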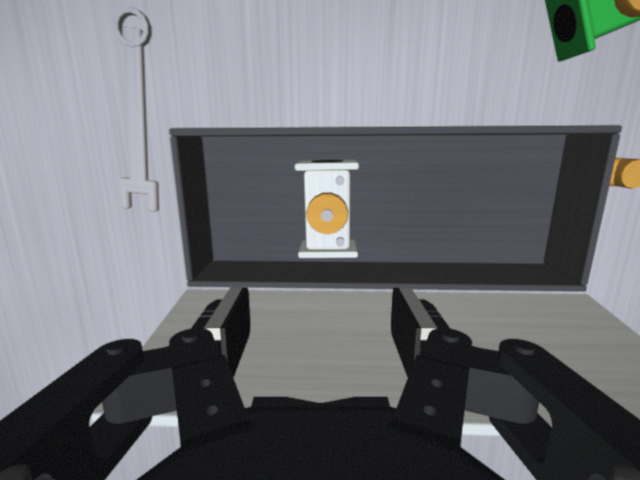

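```bash
python3 -c "
from h import *
np.set_printoptions(precision=4,suppress=True)
s=read_state();print(s['joint_positions'],s['orientation'],pose()[:3,2],s['position'])
grab_frame('wrist')
s=read_state();print(s['joint_positions'],s['orientation'],pose()[:3,2],s['position'])
grab_frame('wrist')
s=read_state();print(s['joint_positions'],s['orientation'],pose()[:3,2],s['position'])
"
```

```text
[ 0.7447  0.4022 -0.0383  0.0135 -1.0957 -0.7526] [ 0.0171 -0.7063  0.7077 -0.0067] [ 0.0336  0.0146 -0.9993] [562.1264 295.9626 205.0278]
[ 0.7446  0.4049 -0.042   0.0123 -1.0955 -0.7526] [ 0.014  -0.7062  0.7079 -0.006 ] [ 0.0283  0.0112 -0.9995] [560.6626 295.0096 201.7495]
[ 0.7446  0.4068 -0.0441  0.012  -1.0955 -0.7526] [ 0.012  -0.7061  0.708  -0.0058] [ 0.0251  0.0087 -0.9996] [559.8939 294.3975 199.721 ]
```

```bash
python3 -c "
from h import *
np.set_printoptions(precision=4,suppress=True)
for i in range(8): 
    grab_frame('wrist')
    print(pose()[:3,2],pose()[:3,3])
"
```

```text
[ 0.0235  0.0071 -0.9997] [559.5825 294.0753 198.5962]
[ 0.0229  0.0063 -0.9997] [559.5484 294.0137 198.0754]
[ 0.0228  0.006  -0.9997] [559.6517 294.001  197.953 ]
[ 0.023   0.0061 -0.9997] [559.797  294.0899 198.0578]
[ 0.0235  0.0064 -0.9997] [559.9624 294.2136 198.3433]
[ 0.0239  0.0067 -0.9997] [560.0562 294.3135 198.6083]
[ 0.0243  0.0071 -0.9997] [560.1655 294.3899 198.9094]
[ 0.0247  0.0074 -0.9997] [560.2553 294.4467 199.1888]
```

```bash
python3 -c "
from h import *
go(469,61,180,-167)
"
```

```text
shift [233.8  91.2  15.2] turn 1.342 cur heading -90.1 tilt [ 0.  0. -1.] j6 -0.75
```

Call:
{"fn": "send_rows", "kwargs": {
  "series": [
    [[50,20,-10],0.15,70],
    [[100,39,-20],0.3,70],
    [[148,56,-20],0.45,70],
    [[190,74,-20],0.6,70],
    [[220,86,-20],0.75,70],
    [[234,91,-20],0.9,70],
    [[234,91,-20],1.05,70],
    [[234,91,-20],1.2,70],
    [[234,91,-20],1.342,70],
    [[234,91,-10],1.342,70],
    [[234,91,40],1.342,70]
  ]
}}

```text
time: 10.45
position: [474.0, 62.6, 158.9]
orientation: [0.019, -0.115, 0.993, 0.004]
force: [1.3, 1.0, -0.6]
opening: 59.9
```

```bash
python3 -c "
from h import *
np.set_printoptions(precision=4,suppress=True)
f=shot('wrist','w6');print(pose()[:3,2],pose()[:3,3])
go(469,61,180,-167)
"
```

```text
[ 0.0146  0.0057 -0.9999] [465.7376  59.9873 147.521 ]
shift [ -3.9   0.3 -32.4] turn 0.0 cur heading -167.0 tilt [ 0.0146  0.0057 -0.9999] j6 -1.82
```

View pics/w6.png

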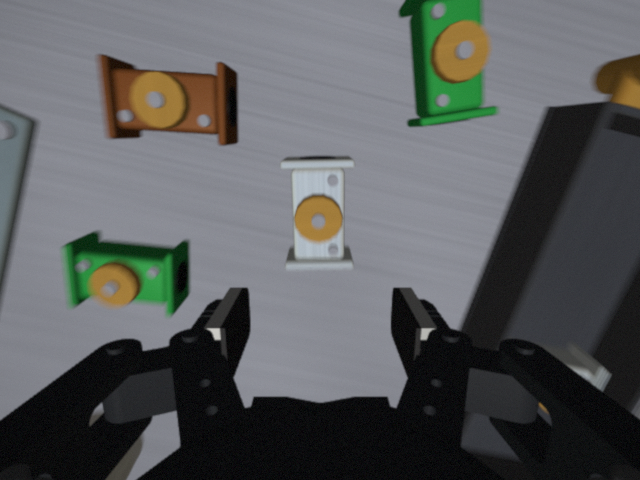

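Call:
{"fn": "send_rows", "kwargs": {
  "series": [
    [[-3,0,-25],0,70],
    [[-3,0,-25],0,70],
    [[-3,0,-25],0,70],
    [[-3,0,-25],0,70],
    [[-3,0,-25],0,70],
    [[-3,0,-25],0,70]
  ]
}}

```text
time: 11.1
position: [468.1, 60.5, 172.5]
orientation: [0.008, -0.114, 0.994, 0.002]
force: [0.1, 0.4, 0.4]
opening: 60.1
```

```bash
python3 -c "
from h import *
np.set_printoptions(precision=4,suppress=True)
f=shot('wrist','w7');print(pose()[:3,2],pose()[:3,3])
for d in spot_in('carb1',f): print(d,onz(f,d['at'],45))
crop(f,250,120,150,160,4,'z7')
"
```

```text
[ 0.0145  0.0057 -0.9999] [468.1876  60.4899 172.5089]
{'at': [582.1, 365.3], 'p': 0.92} [535.885  313.1975  45.    ]
{'at': [130.9, 279.2], 'p': 0.88} [543.3459 -78.3943  45.    ]
{'at': [176.8, 117.2], 'p': 0.75} [410.8347 -56.8002  45.    ]
{'at': [321.6, 222.3], 'p': 0.72} [462.4099  61.5528  45.    ]
{'at': [444.3, 69.3], 'p': 0.59} [337.6919 119.612   45.    ]
```

View pics/z7.png

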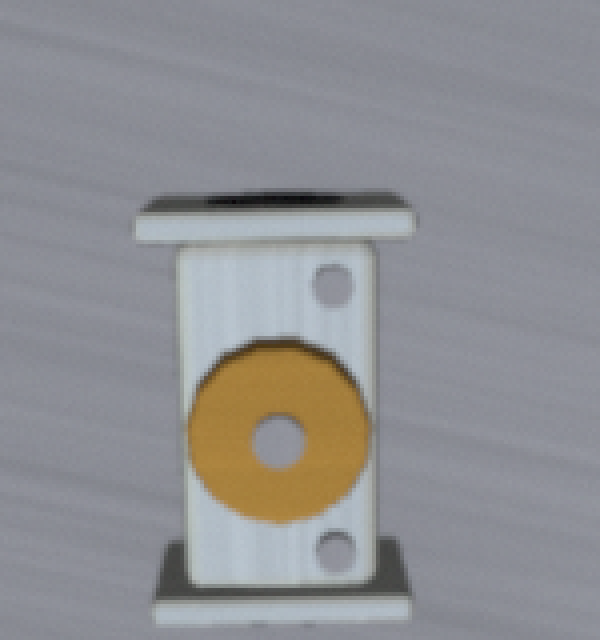

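```bash
python3 -c "
from h import *
f=shot('wrist')
P=lambda p,z: onz(f,(250+(p[0]+.5)/4-.5,120+(p[1]+.5)/4-.5),z)
q=[P(p,38) for p in [(177,240),(379,240),(184,586),(378,586)]]
ax=(q[2]+q[3]-q[0]-q[1])/2; w=(q[1]+q[3]-q[0]-q[2])/2
print(sum(q)/4,np.degrees(np.arctan2(ax[1],ax[0])),np.linalg.norm(ax),np.degrees(np.arctan2(w[1],w[0])),np.linalg.norm(w),P((280,435),52))
go(467,61,9,-167)
"
```

```text
[466.   60.7  38. ] 13.525306582030083 70.63462294770592 103.03882856334096 39.42381738868265 [465.9  60.8  52. ]
shift [  3.6   0.4 163.5] turn 0.001 cur heading -167.0 tilt [ 0.  0. -1.] j6 -1.82
```

Call:
{"fn": "send_rows", "kwargs": {
  "series": [
    [[3,0,50],0,70],
    [[4,0,100],0,70],
    [[4,0,140],0,70],
    [[4,0,162],0,70],
    [[4,0,162],0,70],
    [[4,0,162],0,70],
    [[4,0,162],0,30],
    [[4,0,162],0,20],
    [[4,0,162],0,20],
    [[4,0,162],0,20],
    [[4,0,162],0,20],
    [[4,0,162],0,20]
  ]
}}

```text
time: 12.45
position: [468.2, 61.2, 12.4]
orientation: [0.01, -0.114, 0.993, 0.003]
force: [-0.3, -0.4, 6.9]
opening: 38.9
```

```bash
python3 -c "
from h import *
np.set_printoptions(precision=4,suppress=True)
print(pose()[:3,2]); go(467,61,195,-167);go(490,288,195,-90)
"
```

```text
[ 0.0186  0.0073 -0.9998]
shift [  -2.4    0.6 -182.5] turn 0.001 cur heading -166.9 tilt [ 0.0186  0.0073 -0.9998] j6 -1.82
shift [ -76.2  216.5 -180.4] turn -1.343 cur heading -166.9 tilt [ 0.0186  0.0073 -0.9998] j6 -1.82
```

Call:
{"fn": "send_rows", "kwargs": {
  "series": [
    [[0,0,-50],0,20],
    [[-2,0,-100],0,20],
    [[-2,0,-150],0,20],
    [[-10,30,-182],-0.1,20],
    [[-20,70,-182],-0.25,20],
    [[-30,110,-182],-0.4,20],
    [[-44,150,-182],-0.55,20],
    [[-56,190,-182],-0.7,20],
    [[-65,215,-182],-0.85,20],
    [[-65,220,-182],-1.0,20],
    [[-65,220,-182],-1.15,20],
    [[-65,220,-182],-1.3,20]
  ]
}}

```text
time: 13.65
position: [477.4, 289.0, 196.2]
orientation: [0.009, -0.694, 0.72, -0.003]
force: [0.2, 0.6, -1.9]
opening: 39.2
```

```bash
python3 -c "
from h import *
np.set_printoptions(precision=4,suppress=True)
for i in range(6): grab_frame('wrist')
print(pose()[:3,2],pose()[:3,3]); go(478,293,195,-90);go(478,293,24,-90)
f=shot('wrist','w8')
"
```

```text
[ 0.0185  0.0075 -0.9998] [478.0924 288.5992 196.4606]
shift [-4.4  0.3  1.5] turn -0.045 cur heading -92.6 tilt [ 0.0185  0.0075 -0.9998] j6 -0.89
shift [ -2.9   3.4 172.5] turn -0.045 cur heading -92.6 tilt [ 0.0185  0.0075 -0.9998] j6 -0.89
```

View pics/w8.png

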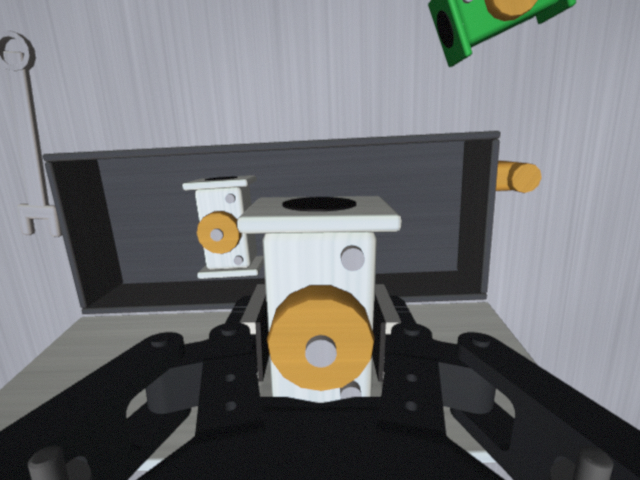

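Call:
{"fn": "send_rows", "kwargs": {
  "series": [
    [[-3,1,50],-0.045,20],
    [[-3,2,100],-0.045,20],
    [[-3,3,140],-0.045,20],
    [[-3,3,165],-0.045,20],
    [[-3,3,174],-0.045,20],
    [[-3,3,178],-0.045,20],
    [[-3,3,178],-0.045,20],
    [[-3,3,178],-0.045,62],
    [[-3,3,178],-0.045,62],
    [[-3,3,178],-0.045,62],
    [[-3,3,140],-0.045,62],
    [[-3,3,95],-0.045,62]
  ]
}}

```text
time: 15.2
position: [476.2, 291.6, 100.9]
orientation: [-0.007, 0.707, -0.707, 0.004]
force: [1.2, 1.6, -0.7]
opening: 52.8
```

Call:
{"fn": "send_rows", "kwargs": {
  "series": [
    [[0,0,-50],0,62],
    [[0,0,-100],0,62],
    [[0,0,-140],0,62],
    [[40,0,-150],0,62],
    [[60,0,-150],0,62],
    [[60,0,-150],0,62],
    [[60,0,-150],0,62]
  ]
}}

```text
time: 15.9
position: [473.8, 230.5, 249.9]
orientation: [0.006, -0.707, 0.707, -0.004]
force: [0.3, -0.3, -0.3]
opening: 53.0
```

```bash
python3 -c "
from h import *
np.set_printoptions(precision=4,suppress=True)
for i in range(6): grab_frame('wrist')
print(pose()[:3,2],pose()[:3,3],read_state()['joint_positions'])
f=shot('wrist','w9');shot('scene','scene9')
"
```

```text
[ 0.0145  0.0033 -0.9999] [473.9103 231.5465 249.9337] [ 0.7668  0.1974 -0.2127  0.0084 -1.148  -0.7692]
```

View pics/w9.png

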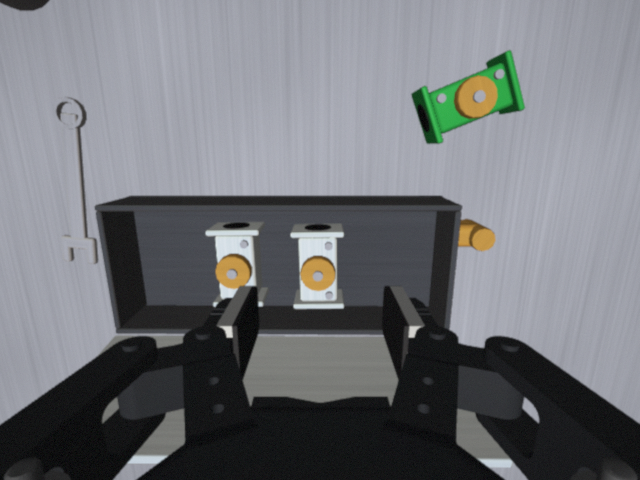

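View pics/scene9.png

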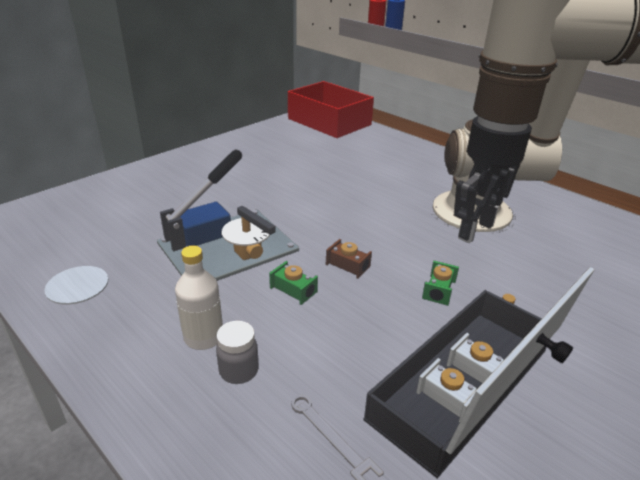

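```bash
python3 -c "
from h import *
go(430,450,330,-90);go(430,450,185,-90); print(read_state()['joint_positions'])
"
```

```text
shift [-218.9   42.5  -79.7] turn 0.001 cur heading -89.9 tilt [ 0.  0. -1.] j6 -0.77
shift [-218.4   44.7   65.3] turn 0.001 cur heading -89.9 tilt [ 0.  0. -1.] j6 -0.77
[ 0.8  0.2 -0.2  0.  -1.1 -0.8]
```

Call:
{"fn": "send_rows", "kwargs": {
  "series": [
    [[0,10,-45],0,0],
    [[0,42,-80],0,0],
    [[-40,42,-80],0,0],
    [[-90,42,-80],0,0],
    [[-140,42,-80],0,0],
    [[-190,42,-80],0,0],
    [[-219,42,-80],0,0],
    [[-219,42,-40],0,0],
    [[-219,44,10],0,0],
    [[-219,45,60],0,0],
    [[-219,45,60],0,0],
    [[-219,45,60],0,0]
  ]
}}

```text
time: 17.5
position: [430.3, 451.1, 191.0]
orientation: [-0.007, 0.708, -0.706, 0.005]
force: [0.6, 0.7, 1.1]
opening: 0.3
```

```bash
python3 -c "
from h import *
for i in range(5): grab_frame('wrist')
shot('wrist','w10');shot('scene','s10')
np.set_printoptions(precision=4,suppress=True)
T=pose();print(T[:3,2],T[:3,3])
for th in [95,80,65,50,40,30,20,10,5,0]:
    t=math.radians(th); r=115; y=353.8-r*math.cos(t)+8*math.sin(t); z=65+r*math.sin(t)+8*math.cos(t)
    print(th); go(430,y+11,z,-90,T)
"
```

```text
[ 0.0166  0.0065 -0.9998] [430.0838 451.1484 192.2733]
95
shift [68.4  0.4 13. ] turn 0.001 cur heading -89.9 tilt [ 0.0166  0.0065 -0.9998] j6 -1.08
80
shift [98.5  0.4 12. ] turn 0.001 cur heading -89.9 tilt [ 0.0166  0.0065 -0.9998] j6 -1.08
65
shift [127.8   0.5  18.8] turn 0.001 cur heading -89.9 tilt [ 0.0166  0.0065 -0.9998] j6 -1.08
50
shift [154.4   0.8  33. ] turn 0.001 cur heading -89.9 tilt [ 0.0166  0.0065 -0.9998] j6 -1.08
40
shift [169.6   1.   46.1] turn 0.001 cur heading -89.9 tilt [ 0.0166  0.0065 -0.9998] j6 -1.08
30
shift [182.3   1.3  61.6] turn 0.001 cur heading -89.9 tilt [ 0.0166  0.0065 -0.9998] j6 -1.08
20
shift [192.2   1.6  79.2] turn 0.001 cur heading -89.9 tilt [ 0.0166  0.0065 -0.9998] j6 -1.08
10
shift [198.9   1.9  98.1] turn 0.001 cur heading -89.9 tilt [ 0.0166  0.0065 -0.9998] j6 -1.08
5
shift [200.9   2.1 108. ] turn 0.001 cur heading -89.9 tilt [ 0.0166  0.0065 -0.9998] j6 -1.08
0
shift [202.1   2.2 117.9] turn 0.001 cur heading -89.9 tilt [ 0.0166  0.0065 -0.9998] j6 -1.08
```

View pics/w10.png

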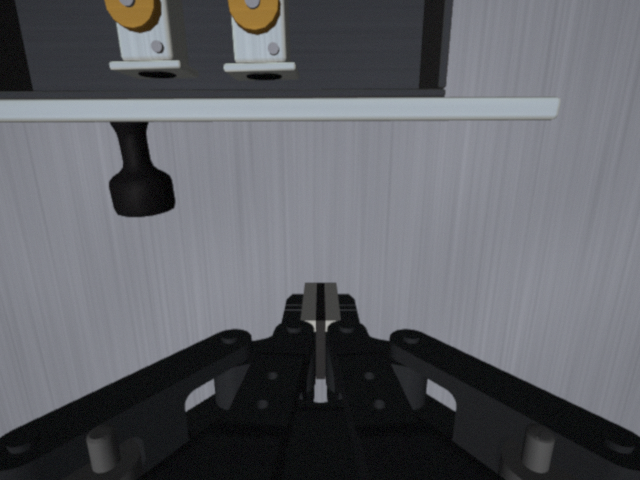

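View pics/s10.png

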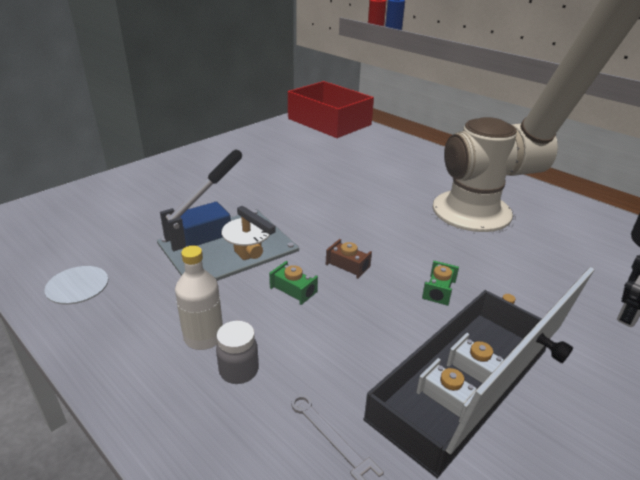

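Call:
{"fn": "send_rows", "kwargs": {
  "series": [
    [[40,0,13],0,0],
    [[60,0,13],0,0],
    [[70,0,13],0,0],
    [[80,0,12],0,0],
    [[90,0,12],0,0],
    [[99,0,12],0,0],
    [[108,0,14],0,0],
    [[118,0,16],0,0],
    [[128,0,19],0,0],
    [[137,0,23],0,0],
    [[146,0,28],0,0],
    [[154,0,33],0,0]
  ]
}}

```text
time: 19.05
position: [430.9, 296.3, 157.9]
orientation: [-0.008, 0.707, -0.707, 0.004]
force: [1.3, 1.8, 1.6]
opening: -0.3
```

```bash
python3 -c "
from h import *
np.set_printoptions(precision=4,suppress=True)
T=pose();print(T[:3,2],T[:3,3],read_state()['force'])
shot('scene','s11')
for th in [50,40,30,20,10,5,0]:
    t=math.radians(th); r=115; y=353.8-r*math.cos(t)+8*math.sin(t); z=65+r*math.sin(t)+8*math.cos(t)
    print(th); go(430,y+11,z,-90,T)
"
```

```text
[ 0.0168  0.0061 -0.9998] [430.9198 296.295  157.89  ] [1.3169 1.8041 1.604 ]
50
shift [-0.7  0.9 -0.4] turn 0.001 cur heading -90.0 tilt [ 0.0168  0.0061 -0.9998] j6 -0.93
40
shift [14.5  1.1 12.7] turn 0.001 cur heading -90.0 tilt [ 0.0168  0.0061 -0.9998] j6 -0.93
30
shift [27.3  1.4 28.3] turn 0.001 cur heading -90.0 tilt [ 0.0168  0.0061 -0.9998] j6 -0.93
20
shift [37.1  1.7 45.8] turn 0.001 cur heading -90.0 tilt [ 0.0168  0.0061 -0.9998] j6 -0.93
10
shift [43.8  2.  64.8] turn 0.001 cur heading -90.0 tilt [ 0.0168  0.0061 -0.9998] j6 -0.93
5
shift [45.8  2.2 74.6] turn 0.001 cur heading -90.0 tilt [ 0.0168  0.0061 -0.9998] j6 -0.93
0
shift [47.   2.4 84.6] turn 0.001 cur heading -90.0 tilt [ 0.0168  0.0061 -0.9998] j6 -0.93
```

View pics/s11.png

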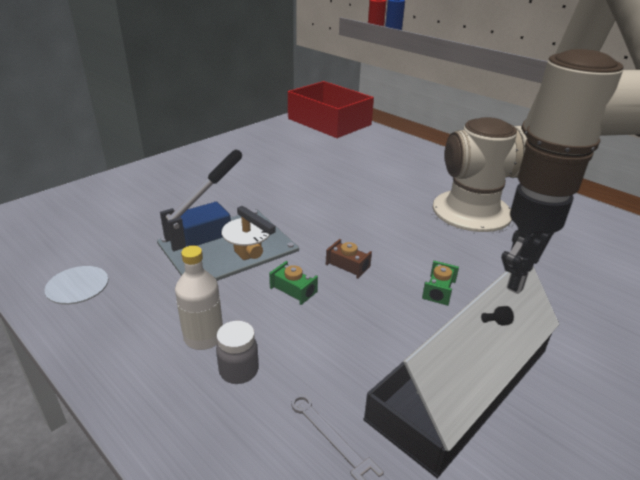

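Call:
{"fn": "send_rows", "kwargs": {
  "series": [
    [[7,1,6],0,0],
    [[14,1,12],0,0],
    [[20,1,20],0,0],
    [[27,1,28],0,0],
    [[33,1,37],0,0],
    [[37,2,46],0,0],
    [[41,2,56],0,0],
    [[44,2,65],0,0],
    [[46,2,75],0,0],
    [[46,2,84],0,0],
    [[46,2,90],0,0],
    [[46,2,90],0,0]
  ]
}}

```text
time: 20.3
position: [429.1, 248.5, 73.0]
orientation: [-0.005, 0.708, -0.706, 0.005]
force: [-18.0, -8.4, 53.3]
opening: 0.0
```

```bash
python3 -c "
from h import *
np.set_printoptions(precision=4,suppress=True)
T=pose();print(T[:3,2],T[:3,3],read_state()['force'])
shot('scene','s12')
"
```

```text
[ 0.0147  0.0007 -0.9999] [429.0865 248.5461  73.0397] [-17.9521  -8.384   53.289 ]
```

View pics/s12.png

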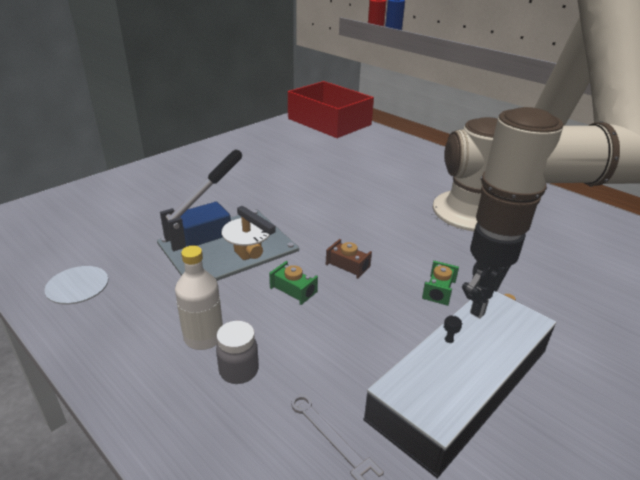

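```bash
python3 -c "
from h import *
go(429,248,300,-90);go(540,-260,380,180)
"
```

```text
shift [   0.3   -3.3 -226.9] turn 0.003 cur heading -89.8 tilt [ 0.  0. -1.] j6 -0.87
shift [ 508.5 -114.1 -305.9] turn 1.574 cur heading -89.8 tilt [ 0.  0. -1.] j6 -0.87
```

Call:
{"fn": "send_rows", "kwargs": {
  "series": [
    [[0,-1,-40],0,0],
    [[0,-2,-90],0,0],
    [[0,-3,-140],0,0],
    [[20,-8,-185],0.1,0],
    [[60,-18,-220],0.25,0],
    [[105,-28,-240],0.4,0],
    [[150,-38,-260],0.55,0],
    [[195,-50,-280],0.7,0],
    [[240,-60,-300],0.85,0],
    [[285,-70,-306],1.0,0],
    [[330,-80,-306],1.15,0],
    [[375,-90,-306],1.3,0]
  ]
}}

```text
time: 21.55
position: [515.7, -128.5, 379.4]
orientation: [0.007, -0.133, 0.991, -0.0]
force: [1.1, 0.5, -0.5]
opening: 0.2
```

```bash
python3 -c "
from h import *
for i in range(4): grab_frame('wrist')
print(pose()[:3,3]);go(540,-260,380,180)
"
```

```text
[ 515.4 -127.6  378.4]
shift [  11.8 -134.2   -1.5] turn 0.272 cur heading -164.4 tilt [ 0.  0. -1.] j6 -1.36
```

Call:
{"fn": "send_rows", "kwargs": {
  "series": [
    [[6,-45,-2],0.13,0],
    [[12,-90,-2],0.27,0],
    [[12,-130,-2],0.272,0],
    [[12,-134,-2],0.272,0],
    [[12,-134,-2],0.272,0],
    [[12,-134,-2],0.272,0],
    [[12,-134,-2],0.272,0],
    [[12,-134,-2],0.272,0],
    [[12,-134,-2],0.272,0]
  ]
}}

```text
time: 22.65
position: [539.8, -259.0, 381.0]
orientation: [0.007, -0.001, 1.0, 0.001]
force: [-0.2, 0.2, -0.2]
opening: -0.1
```

```bash
python3 -c "
from h import *
f=shot('wrist','w13');print(f['T'][:3,3])
for n in ['lever_grip','bleed_grip','bleed_tip']:
  for d in spot_in(n,f): print(n,d)
print(shot('side','sd13')['c'])
"
```

```text
[ 539.8 -259.   381. ]
lever_grip {'at': [230.5, 187.3], 'p': 0.91}
bleed_grip {'at': [370.4, 210.4], 'p': 0.62}
bleed_grip {'at': [290.6, 195.0], 'p': 0.57}
bleed_tip {'at': [368.4, 211.2], 'p': 0.63}
bleed_tip {'at': [232.1, 189.9], 'p': 0.18}
[ 226.6 -974.6  885.4]
```

View pics/w13.png

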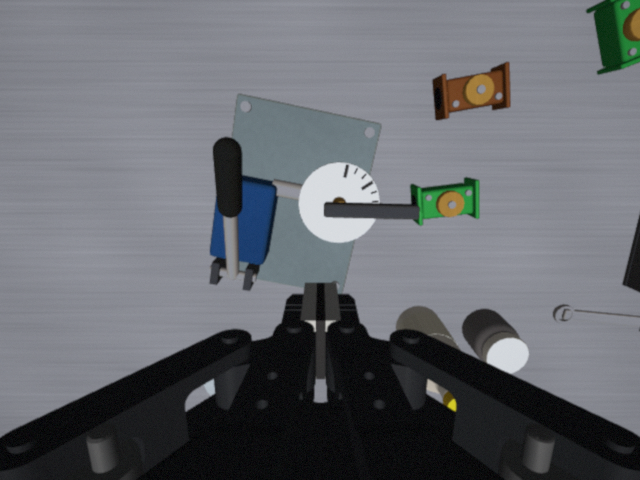

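View pics/sd13.png

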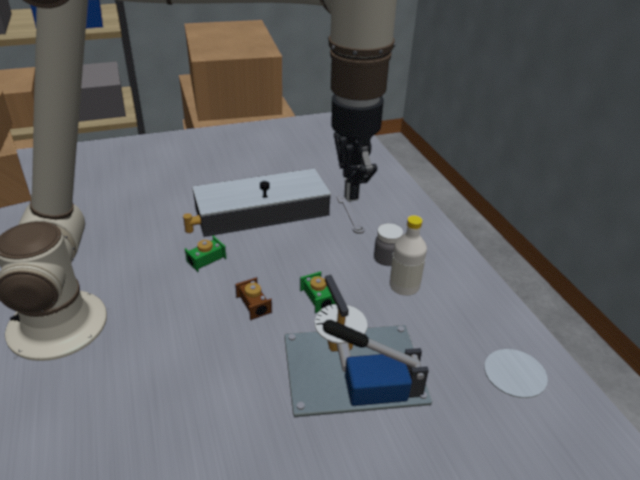

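```bash
python3 -c "
from h import *
f=shot('wrist');fd=shot('side')
crop(f,190,80,240,220,3,'z13')
crop(fd,270,260,170,160,4,'z14')
"
```

```text
(no output)
```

View pics/z13.png

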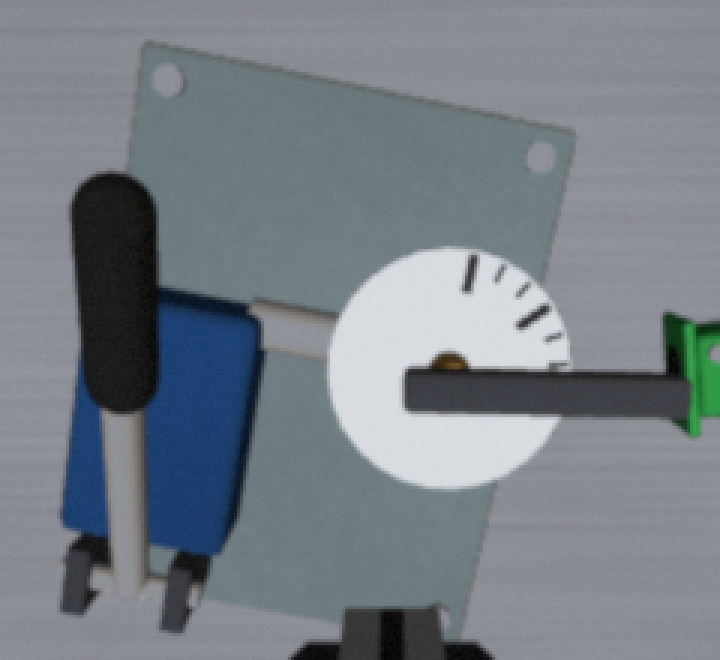

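View pics/z14.png

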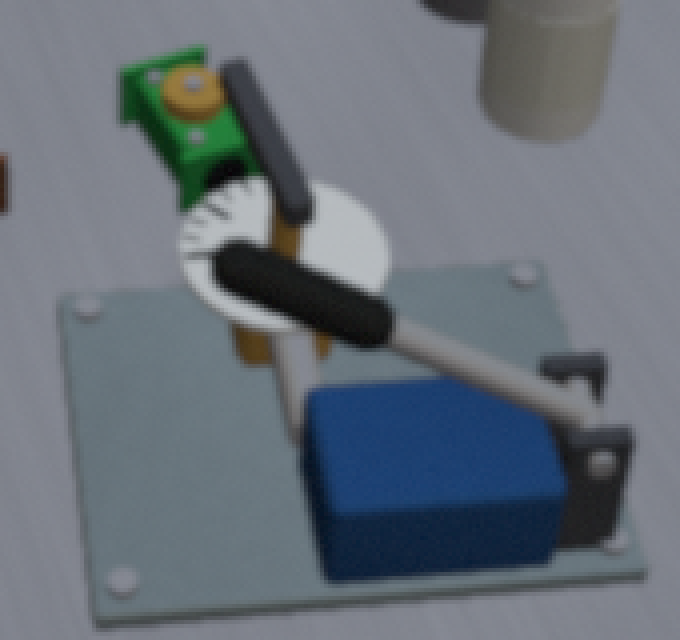

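```bash
python3 -c "
from h import *
f=shot('wrist');fd=shot('side')
P=lambda p: (190+(p[0]+.5)/3-.5,80+(p[1]+.5)/3-.5)
Q=lambda p: (270+(p[0]+.5)/4-.5,260+(p[1]+.5)/4-.5)
a=onz(f,P((404,389)),124);b=onz(f,P((690,395)),124);print('handle',a,b,np.linalg.norm(b-a),np.degrees(np.arctan2(*(b-a)[1::-1])))
print('tri tail',tri([(f,P((405,389))),(fd,Q((295,215)))]),'tip',tri([(f,P((690,395))),(fd,Q((236,66)))]))
print('dial ctr',onz(f,P((450,368)),76), tri([(f,P((450,368))),(fd,Q((285,253)))]))
for p in [(471,272),(533,316)]:
  d=onz(f,P(p),76)-onz(f,P((450,368)),76);print('mark',np.degrees(np.arctan2(d[1],d[0])))
for p in [(146,42),(575,130),(460,640)]: print('plate',onz(f,P(p),12))
for p,q in [((113,200),(232,265)),((122,388),(372,318))]: print('lever grip',tri([(f,P(p)),(fd,Q(q))]))
print('pivot',tri([(f,P((130,590)))  ,(fd,Q((588,410)))]))
"
```

```text
handle [ 547.7 -253.5  124. ] [ 550.1 -145.   124. ] 108.50809512165405 88.77547373891449
tri tail [ 547.4 -252.4  113.7] tip [ 552.7 -142.6  114.8]
dial ctr [ 547.7 -233.5   76. ] [ 549.4 -233.1   68. ]
mark 168.58382004706993
mark 122.5056554054961
plate [ 412.3 -367.2   12. ]
plate [ 449.4 -174.6   12. ]
plate [ 700.6 -222.4   12. ]
lever grip [ 478.  -342.6  188.5]
lever grip [ 541.7 -353.7  148.2]
pivot [ 646.3 -374.7   76.5]
```

```bash
python3 -c "
from h import *
go(548,-232.5,230,-91.2);go(548,-232.5,98,-91.2)
"
```

```text
shift [ -6.3  27.2 150.6] turn -1.55 cur heading 180.0 tilt [ 0.  0. -1.] j6 -1.39
shift [ -4.7  27.  282.6] turn -1.55 cur heading 180.0 tilt [ 0.  0. -1.] j6 -1.39
```

Call:
{"fn": "send_rows", "kwargs": {
  "series": [
    [[-6,27,20],-0.15,50],
    [[-6,27,40],-0.3,50],
    [[-6,27,60],-0.45,50],
    [[-6,27,80],-0.6,50],
    [[-6,27,100],-0.75,50],
    [[-6,27,120],-0.9,50],
    [[-6,27,140],-1.05,50],
    [[-6,27,150],-1.2,50],
    [[-6,27,150],-1.35,50],
    [[-6,27,150],-1.5,50],
    [[-6,27,150],-1.55,50],
    [[-6,27,150],-1.55,50]
  ]
}}

```text
time: 24.3
position: [547.7, -232.8, 230.5]
orientation: [0.005, -0.699, 0.715, -0.004]
force: [-1.4, 0.3, 0.6]
opening: 42.5
```

```bash
python3 -c "
from h import *
for i in range(5): grab_frame('wrist')
f=shot('wrist','w15');print(f['T'][:3,3])
go(548,-232.5,98,-91.2);shot('side','sd15')
"
```

```text
[ 547.7 -232.7  230.6]
shift [  0.1   1.3 132.6] turn -0.001 cur heading -91.2 tilt [ 0.  0. -1.] j6 0.11
```

View pics/w15.png

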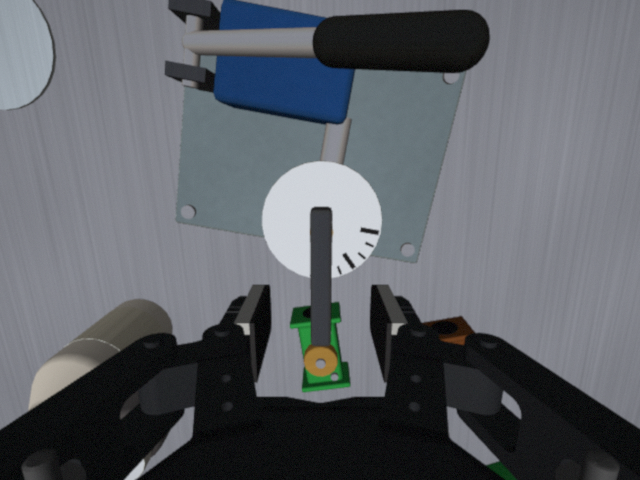

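View pics/sd15.png

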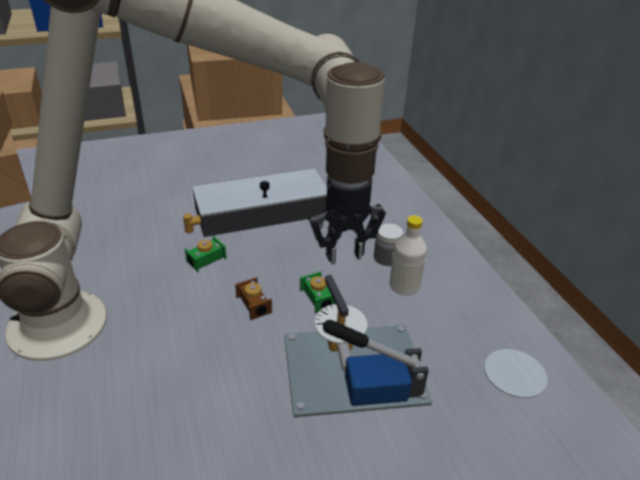

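Call:
{"fn": "send_rows", "kwargs": {
  "series": [
    [[0,1,40],0,50],
    [[0,1,80],0,50],
    [[0,1,110],0,50],
    [[0,1,128],0,50],
    [[0,1,132],0,50],
    [[0,1,132],0,50],
    [[0,1,132],0,30],
    [[0,1,132],0,10],
    [[0,1,132],0,5],
    [[0,1,132],0,5],
    [[0,1,132],0,5]
  ]
}}

```text
time: 25.75
position: [548.9, -232.7, 100.3]
orientation: [0.005, -0.7, 0.715, -0.005]
force: [-1.4, 0.9, 6.2]
opening: 14.8
```

```bash
python3 -c "
from h import *
s=read_state();print(s['opening'],s['force'],s['wrist_torque'])
f=shot('wrist','w16');go(548,-232.5,98,-10.8)
"
```

```text
14.754827628376715 [-1.4  0.9  6.2] [ 0.2  0.7 -0.1]
shift [-0.2  0.9  2.3] turn -1.404 cur heading -91.2 tilt [ 0.  0. -1.] j6 0.11
```

View pics/w16.png

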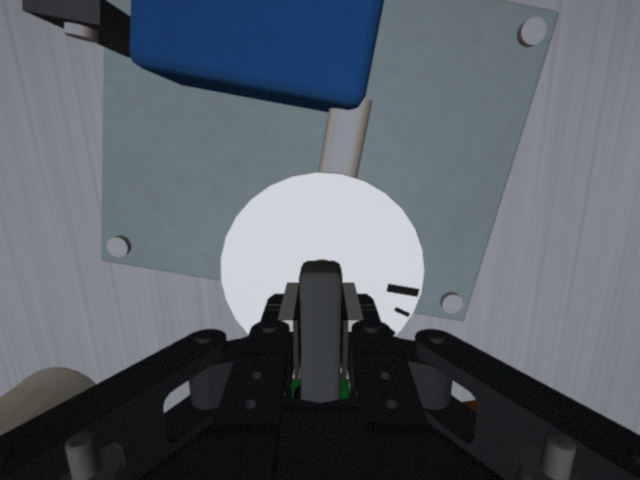

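Call:
{"fn": "send_rows", "kwargs": {
  "series": [
    [[0,0,0],-0.13,5],
    [[0,0,0],-0.26,5],
    [[0,0,0],-0.39,5],
    [[0,0,0],-0.52,5],
    [[0,0,0],-0.65,5],
    [[0,0,0],-0.78,5],
    [[0,0,0],-0.91,5],
    [[0,0,0],-1.04,5],
    [[0,0,0],-1.17,5],
    [[0,0,0],-1.27,5],
    [[0,0,0],-1.34,5],
    [[0,0,0],-1.34,5]
  ]
}}

```text
time: 27.0
position: [546.7, -234.2, 100.4]
orientation: [-0.0, 0.992, -0.125, 0.005]
force: [-3.4, -6.2, 1.3]
opening: 15.0
```

```bash
python3 -c "
from h import *
s=read_state();print(s['opening'],s['force'],s['wrist_torque'])
f=shot('wrist','w17');go(548,-232.5,98,-10.8)
"
```

```text
14.96084415950448 [-3.4 -6.2  1.3] [-1.5  1.3  0.1]
shift [ 0.8 -2.   2.4] turn -0.064 cur heading -14.5 tilt [ 0. -0. -1.] j6 1.45
```

View pics/w17.png

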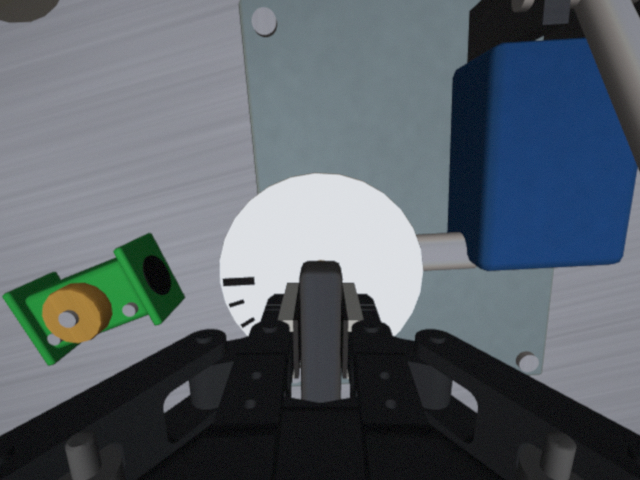

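Call:
{"fn": "send_rows", "kwargs": {
  "series": [
    [[1,-1,0],-0.06,5],
    [[1,-1,0],-0.09,5],
    [[1,-1,0],-0.13,5],
    [[1,-1,0],-0.13,5]
  ]
}}

```text
time: 27.45
position: [547.1, -234.5, 100.6]
orientation: [0.0, 0.998, -0.063, 0.005]
force: [-2.7, -5.1, -0.3]
opening: 14.9
```

```bash
python3 -c "
from h import *
np.set_printoptions(precision=3,suppress=True)
s=read_state();print(s['opening'],s['force'],s['wrist_torque'],pose()[:3,2])
go(548,-232.5,98,-10.8);f=shot('wrist','w18')
s=read_state();print(s['opening'],s['force'],s['wrist_torque'],s['time'])
"
```

```text
14.91570118189041 [-2.716 -5.141 -0.291] [-1.454  0.758 -0.949] [ 0.009 -0.001 -1.   ]
shift [ 0.6 -2.1  2.6] turn 0.062 cur heading -7.2 tilt [ 0.009 -0.001 -1.   ] j6 1.58
14.648840109485372 [-2.968 -4.866  0.941] [-1.498  0.779 -0.989] 27.5
```

View pics/w18.png

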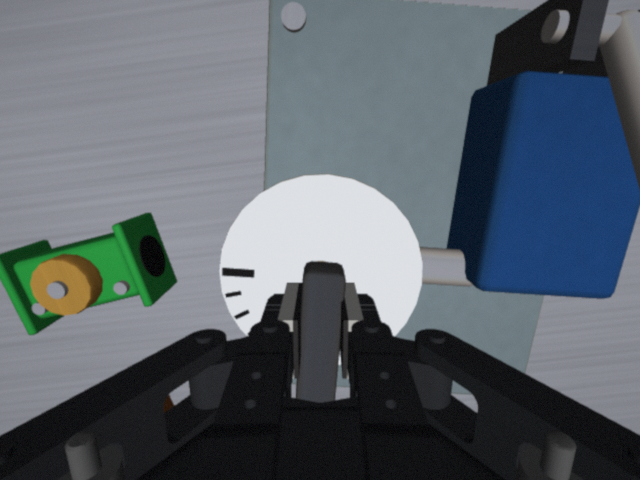

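Call:
{"fn": "send_rows", "kwargs": {
  "series": [
    [[0,0,0],0.025,5],
    [[0,0,0],0.04,5],
    [[0,0,0],0.04,45],
    [[0,0,0],0.04,50],
    [[0,0,0],0.04,50],
    [[0,0,0],0.04,50],
    [[0,0,-40],0.04,50],
    [[0,0,-90],0.04,50],
    [[0,0,-130],0.04,50],
    [[0,0,-150],0.04,50],
    [[0,0,-150],0.04,50],
    [[0,0,-150],0.04,50]
  ]
}}

```text
time: 28.7
position: [545.4, -234.0, 250.4]
orientation: [-0.0, 0.997, -0.083, 0.005]
force: [0.3, 0.7, -0.8]
opening: 43.1
```

```bash
python3 -c "
from h import *
for i in range(4): grab_frame('wrist')
f=shot('wrist','w19');print(f['T'][:3,3]); fd=shot('side','sd19')
crop(fd,270,260,170,160,4,'z19')
go(548,-232.5,260,-10.8)
"
```

```text
[ 545.  -234.2  248.8]
shift [  2.4  -2.2 -10.7] turn 0.022 cur heading -9.5 tilt [ 0. -0. -1.] j6 1.54
```

View pics/w19.png

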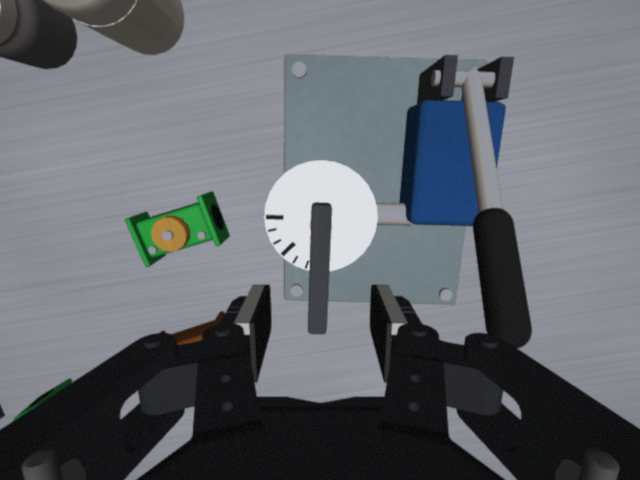

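View pics/z19.png

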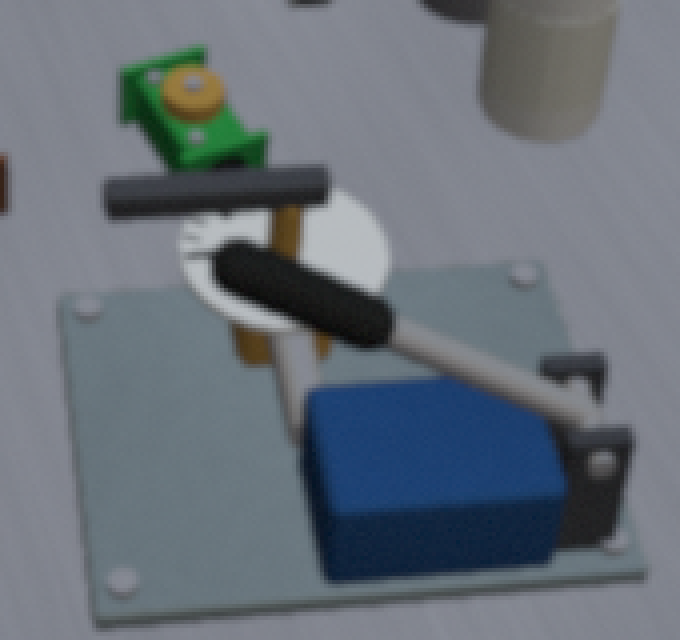

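```bash
python3 -c "
from h import *
f=shot('wrist');crop(f,250,150,150,200,4,'z20')
"
```

```text
(no output)
```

View pics/z20.png

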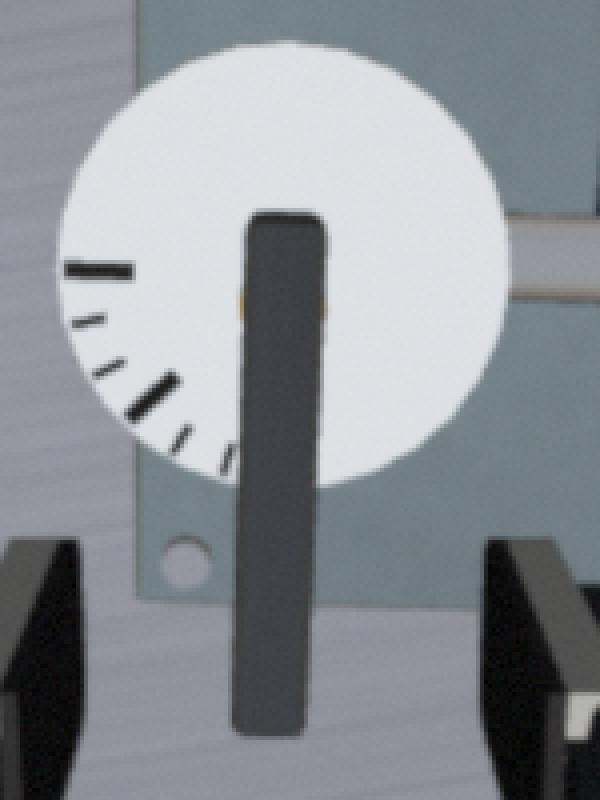

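```bash
python3 -c "
from h import *
f=shot('wrist')
P=lambda p: (250+(p[0]+.5)/4-.5,150+(p[1]+.5)/4-.5)
a=onz(f,P((286,220)),124);b=onz(f,P((270,728)),124);d=b-a;print(a,b,np.degrees(np.arctan2(d[1],d[0])))
c=onz(f,P((284,265)),76);print(c)
for p,q in [((64,269),(134,272)),((132,415),(176,377)),((66,270),(284,265)),((152,397),(284,265))]:
  d=onz(f,P(p),76)-onz(f,P(q),76);print(np.degrees(np.arctan2(d[1],d[0])))
for p,z in [((138,0),12),((138,598),12)]: print(onz(f,P(p),z))
d=onz(f,P((138,598)),12)-onz(f,P((138,0)),12);print(np.degrees(np.arctan2(d[1],d[0])))
"
```

```text
[ 570.1 -237.8  124. ] [ 465.2 -216.9  124. ] 168.73245495513896
[ 552.9 -234.5   76. ]
78.00286991564198
121.80775468973313
81.82910038850135
125.90069287405103
[ 616.2 -206.8   12. ]
[ 452.  -174.9   12. ]
169.01931896694734
```

```bash
python3 -c "
from h import *
go(506,-346,225,-10.8)
"
```

```text
shift [-20.7 116.7  24.5] turn 0.022 cur heading -9.5 tilt [ 0. -0. -1.] j6 1.54
```

Call:
{"fn": "send_rows", "kwargs": {
  "series": [
    [[0,0,-10],0.022,0],
    [[0,0,-10],0.022,0],
    [[-10,40,-10],0.022,0],
    [[-20,85,-10],0.022,0],
    [[-21,117,-10],0.022,0],
    [[-21,117,10],0.022,0],
    [[-21,117,24],0.022,0],
    [[-21,117,24],0.022,0],
    [[-21,117,24],0.022,0],
    [[-21,117,24],0.022,0]
  ]
}}

```text
time: 30.1
position: [506.3, -346.4, 226.9]
orientation: [0.0, 0.996, -0.094, 0.005]
force: [-0.1, -0.2, -0.4]
opening: -0.2
```

```bash
python3 -c "
from h import *
for i in range(3): grab_frame('wrist')
f=shot('wrist','w21');fd=shot('side','sd21')
T=pose();go(506,-346,185,-10.8,T);go(496,-344,135,-10.8,T);go(486,-342.5,71.5,-10.8,T)
print(T[:3,3])
"
```

```text
shift [-0.3 -0.2 41.2] turn 0.0 cur heading -10.8 tilt [ 0. -0. -1.] j6 1.72
shift [-10.9  -0.2  91.1] turn 0.0 cur heading -10.8 tilt [ 0. -0. -1.] j6 1.72
shift [-21.6   0.2 154.5] turn 0.0 cur heading -10.8 tilt [ 0. -0. -1.] j6 1.72
[ 505.9 -346.2  226.2]
```

View pics/w21.png

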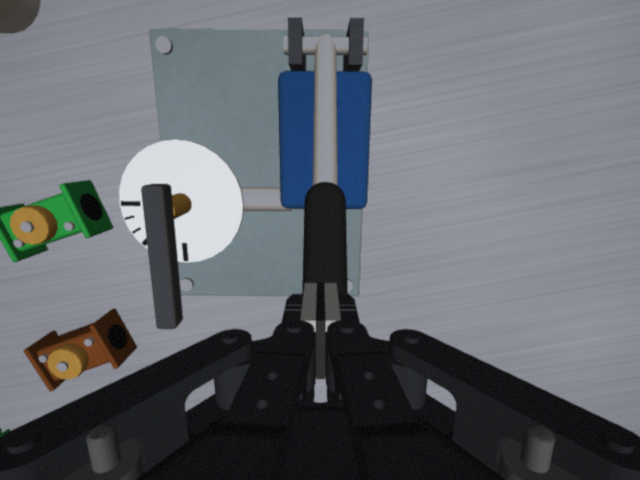

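View pics/sd21.png

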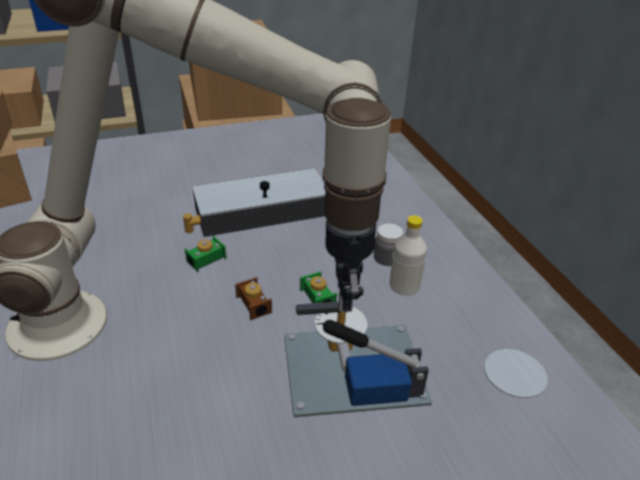

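Call:
{"fn": "send_rows", "kwargs": {
  "series": [
    [[0,0,30],0,0],
    [[-1,0,45],0,0],
    [[-4,0,60],0,0],
    [[-8,0,75],0,0],
    [[-11,0,90],0,0],
    [[-14,0,105],0,0],
    [[-17,0,120],0,0],
    [[-20,0,135],0,0],
    [[-22,0,147],0,0],
    [[-22,0,154],0,0],
    [[-22,0,155],0,0],
    [[-22,0,155],0,0]
  ]
}}

```text
time: 31.55
position: [485.9, -342.9, 73.4]
orientation: [0.001, 0.996, -0.093, 0.005]
force: [-4.0, 1.0, 11.4]
opening: 0.1
```

```bash
python3 -c "
from h import *
s=read_state();print(s['force'],s['position'])
f=shot('wrist','w22');fd=shot('side','sd22')
crop(fd,270,220,170,190,4,'z22')
s=read_state();print(s['force'],s['position'])
"
```

```text
[-4.   1.  11.4] [ 485.9 -342.9   73.4]
[-4.2  0.4 10.4] [ 485.8 -342.9   73.6]
```

View pics/z22.png

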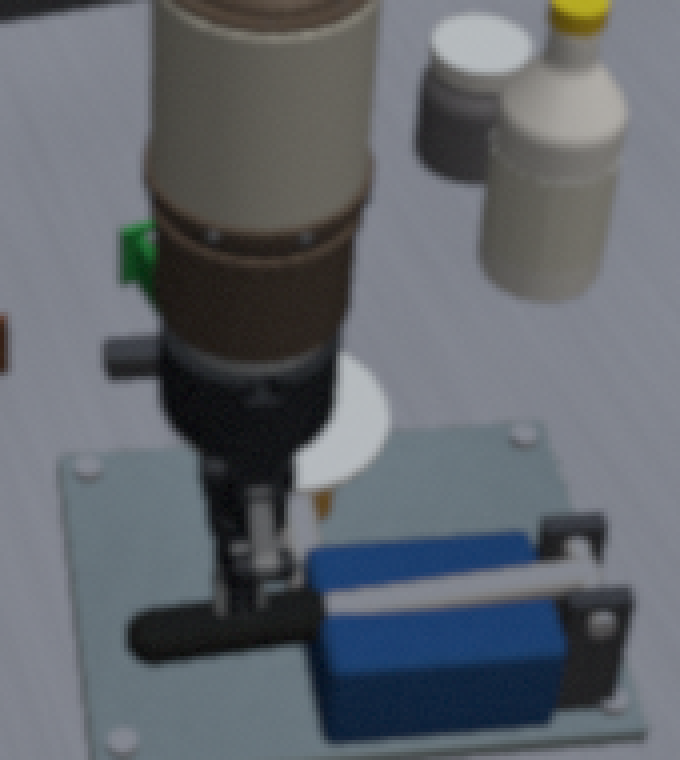

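View pics/w22.png

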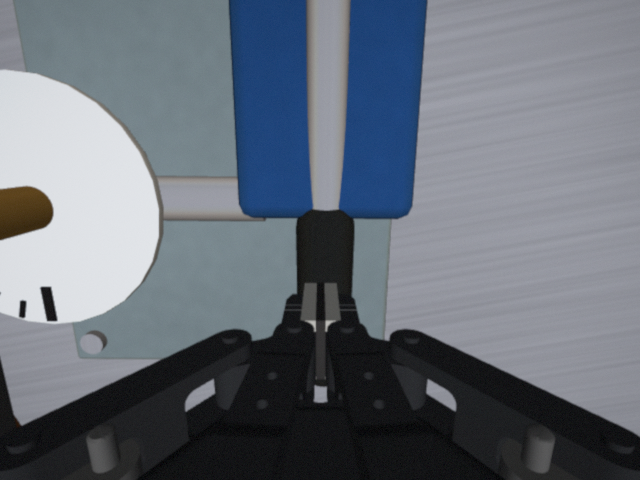

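Call:
{"fn": "send_rows", "kwargs": {
  "series": [
    [[0,0,4],0,0],
    [[0,0,5],0,0],
    [[0,0,5],0,0],
    [[0,0,5],0,0]
  ]
}}

```text
time: 32.05
position: [485.9, -343.0, 72.0]
orientation: [0.001, 0.996, -0.093, 0.005]
force: [-5.3, 3.6, 15.0]
opening: 0.1
```

Call:
{"fn": "send_rows", "kwargs": {
  "series": [
    [[3,0,-20],0,0],
    [[6,0,-40],0,0],
    [[10,0,-60],0,0],
    [[14,0,-80],0,0],
    [[18,0,-100],0,0],
    [[21,0,-120],0,0],
    [[22,0,-140],0,0],
    [[22,0,-152],0,0],
    [[22,0,-152],0,0],
    [[22,0,-152],0,0],
    [[22,0,-152],0,0]
  ]
}}

```text
time: 33.15
position: [505.3, -346.2, 222.8]
orientation: [0.001, 0.996, -0.093, 0.004]
force: [-0.0, -0.4, 0.1]
opening: -0.3
```

```bash
python3 -c "
from h import *
for i in range(2): grab_frame('wrist')
fd=shot('side','sd23');crop(fd,270,220,170,190,4,'z23')
T=pose();go(506,-346,185,-10.8,T);go(486,-342.5,68.5,-10.8,T)
print(T[:3,3])
"
```

```text
shift [ 0.  -0.5 38.2] turn 0.003 cur heading -10.6 tilt [ 0. -0. -1.] j6 1.72
shift [-21.3  -0.4 154.5] turn 0.003 cur heading -10.6 tilt [ 0. -0. -1.] j6 1.72
[ 505.6 -346.4  223.2]
```

View pics/z23.png

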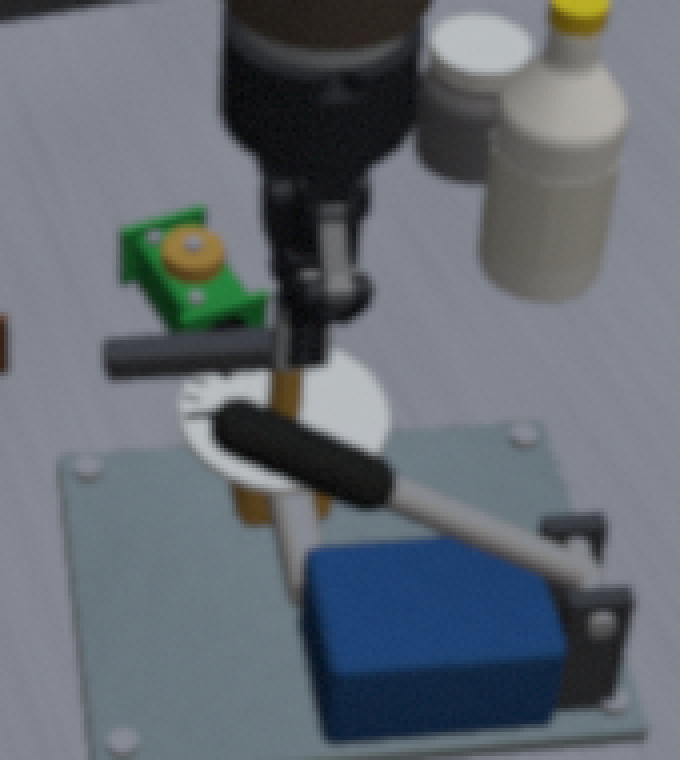

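Call:
{"fn": "send_rows", "kwargs": {
  "series": [
    [[0,0,30],0,0],
    [[-2,0,48],0,0],
    [[-5,0,66],0,0],
    [[-9,0,84],0,0],
    [[-13,0,102],0,0],
    [[-17,0,120],0,0],
    [[-20,0,136],0,0],
    [[-21,0,148],0,0],
    [[-21,0,154],0,0],
    [[-21,0,155],0,0],
    [[-21,0,155],0,0],
    [[-21,0,155],0,0]
  ]
}}

```text
time: 34.5
position: [486.4, -343.7, 72.0]
orientation: [0.002, 0.996, -0.092, 0.005]
force: [-7.0, 4.0, 19.8]
opening: -0.4
```

Call:
{"fn": "send_rows", "kwargs": {
  "series": [
    [[3,0,-20],0,0],
    [[6,0,-40],0,0],
    [[10,0,-60],0,0],
    [[14,0,-80],0,0],
    [[18,0,-100],0,0],
    [[21,0,-120],0,0],
    [[22,0,-140],0,0],
    [[22,0,-152],0,0],
    [[22,0,-152],0,0],
    [[22,0,-152],0,0],
    [[22,0,-152],0,0],
    [[22,0,-152],0,0]
  ]
}}

```text
time: 35.7
position: [506.1, -346.7, 222.9]
orientation: [0.002, 0.996, -0.092, 0.003]
force: [0.3, -0.5, -0.5]
opening: -0.2
```

```bash
python3 -c "
from h import *
for i in range(2): grab_frame('wrist')
fd=shot('side','sd24');crop(fd,270,220,170,190,4,'z24')
T=pose();go(506,-346,185,-10.8,T);go(486,-342.5,68.5,-10.8,T)
print(T[:3,3])
"
```

```text
shift [-1.  -0.8 38.6] turn 0.004 cur heading -10.5 tilt [ 0. -0. -1.] j6 1.72
shift [-22.2  -1.  154.9] turn 0.004 cur heading -10.5 tilt [ 0. -0. -1.] j6 1.72
[ 506.5 -346.8  223.6]
```

View pics/z24.png

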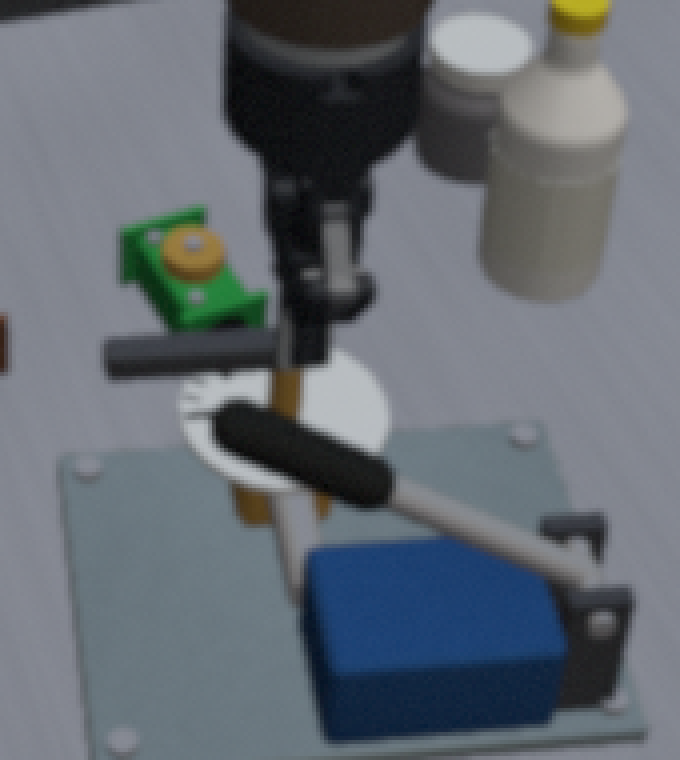

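Stroke 2 reached z 72 at 20 N, and the lever is fully back up with its tip at the same pixel. Stroke 3.

Call:
{"fn": "send_rows", "kwargs": {
  "series": [
    [[0,-1,30],0,0],
    [[-2,-1,48],0,0],
    [[-5,-1,66],0,0],
    [[-9,-1,84],0,0],
    [[-13,-1,102],0,0],
    [[-17,-1,120],0,0],
    [[-20,-1,136],0,0],
    [[-22,-1,148],0,0],
    [[-22,-1,154],0,0],
    [[-22,-1,155],0,0],
    [[-22,-1,155],0,0],
    [[-22,-1,155],0,0]
  ]
}}

```text
time: 37.05
position: [487.1, -343.3, 72.1]
orientation: [0.003, 0.996, -0.091, 0.005]
force: [-4.5, 3.2, 16.4]
opening: 0.1
```

Call:
{"fn": "send_rows", "kwargs": {
  "series": [
    [[3,0,-20],0,0],
    [[6,0,-40],0,0],
    [[10,0,-60],0,0],
    [[14,0,-80],0,0],
    [[18,0,-100],0,0],
    [[21,0,-120],0,0],
    [[22,0,-140],0,0],
    [[22,0,-170],0,0],
    [[22,0,-170],0,0],
    [[22,0,-170],0,0],
    [[22,0,-170],0,0],
    [[22,0,-170],0,0]
  ]
}}

```text
time: 38.25
position: [506.5, -345.7, 241.0]
orientation: [0.003, 0.996, -0.091, 0.004]
force: [0.1, 0.1, -0.3]
opening: -0.1
```

```bash
python3 -c "
from h import *
for i in range(2): grab_frame('wrist')
fd=shot('side','sd25');crop(fd,270,220,170,190,4,'z25')
T=pose();go(548,-233,245,-10.8,T)
print(T[:3,3])
"
```

```text
shift [  20.  -118.5   -3.9] turn 0.006 cur heading -10.5 tilt [ 0. -0. -1.] j6 1.72
[ 506.9 -345.9  241.5]
```

View pics/z25.png

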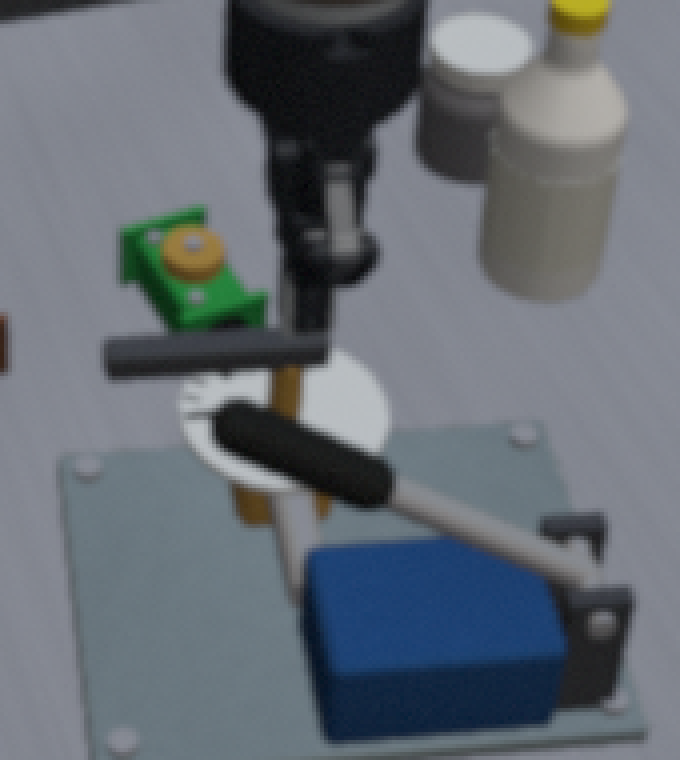

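Call:
{"fn": "send_rows", "kwargs": {
  "series": [
    [[5,-30,-4],0.006,50],
    [[12,-75,-4],0.006,50],
    [[20,-118,-4],0.006,50],
    [[20,-118,-4],0.006,50],
    [[20,-118,-4],0.006,50],
    [[20,-118,-4],0.006,50],
    [[20,-118,-4],0.006,50],
    [[20,-118,-4],0.006,50]
  ]
}}

```text
time: 39.2
position: [547.5, -234.5, 244.9]
orientation: [0.003, 0.995, -0.095, 0.004]
force: [0.2, -1.0, 0.8]
opening: 42.9
```

```bash
python3 -c "
from h import *
for i in range(2): grab_frame('wrist')
f=shot('wrist','w26')
go(548,-233,99,-10.8)
"
```

```text
shift [ -1.2  -1.9 146. ] turn -0.001 cur heading -10.9 tilt [ 0. -0. -1.] j6 1.51
```

View pics/w26.png

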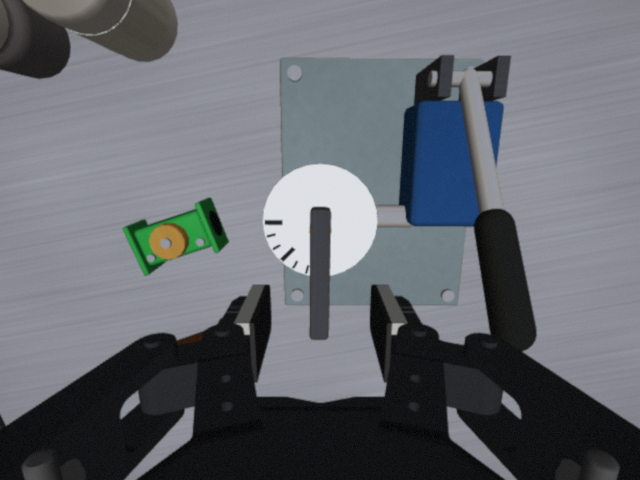

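Call:
{"fn": "send_rows", "kwargs": {
  "series": [
    [[-1,-1,45],0,50],
    [[-1,-2,90],0,50],
    [[-1,-2,125],0,50],
    [[-1,-2,142],0,50],
    [[-1,-2,145],0,50],
    [[-1,-2,145],0,50],
    [[-1,-2,145],0,50],
    [[-1,-2,145],0,30],
    [[-1,-2,145],0,10],
    [[-1,-2,145],0,5],
    [[-1,-2,145],0,5],
    [[-1,-2,145],0,5]
  ]
}}

```text
time: 40.55
position: [548.7, -234.8, 101.9]
orientation: [0.004, 0.995, -0.095, 0.006]
force: [-1.1, -6.9, 2.6]
opening: 14.6
```

```bash
python3 -c "
from h import *
s=read_state();print(s['opening'],s['force'],s['wrist_torque'])
go(548,-233,99,-55.8)
"
```

```text
14.606807061702085 [-1.1 -6.9  2.6] [-1.7  0.3 -0.1]
shift [-1.1 -1.7  2.9] turn 0.784 cur heading -10.9 tilt [ 0. -0. -1.] j6 1.5
```

Call:
{"fn": "send_rows", "kwargs": {
  "series": [
    [[0,0,0],0.1,5],
    [[0,0,0],0.2,5],
    [[0,0,0],0.3,5],
    [[0,0,0],0.4,5],
    [[0,0,0],0.5,5],
    [[0,0,0],0.6,5],
    [[0,0,0],0.7,5],
    [[0,0,0],0.785,5],
    [[0,0,0],0.785,5],
    [[0,0,0],0.785,5],
    [[0,0,0],0.785,5]
  ]
}}

```text
time: 41.65
position: [548.7, -235.0, 102.0]
orientation: [0.002, 0.884, -0.468, 0.007]
force: [1.2, -0.9, -3.5]
opening: 14.8
```

```bash
python3 -c "
from h import *
s=read_state();print(s['opening'],s['force'],s['wrist_torque'])
go(548,-233,99,-55.8);f=shot('wrist','w27')
"
```

```text
14.798987667263848 [ 1.2 -0.9 -3.5] [-0.4 -0.  -0.1]
shift [-2.1 -0.5  3. ] turn 0.0 cur heading -55.8 tilt [ 0. -0. -1.] j6 0.72
```

View pics/w27.png

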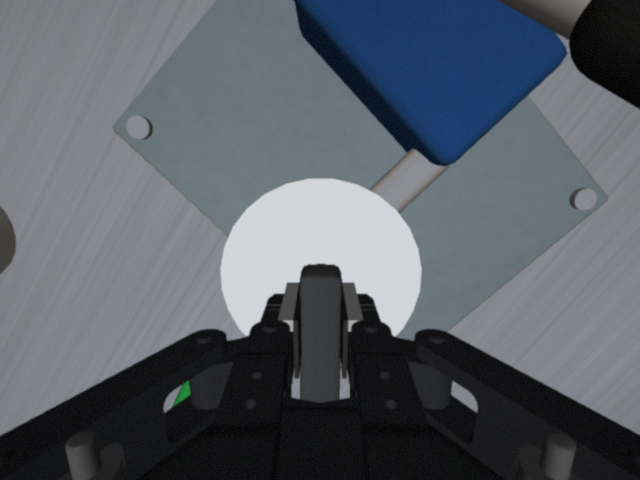

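Handle gripped square, torque nearly nil. Release, lift and check.

Call:
{"fn": "send_rows", "kwargs": {
  "series": [
    [[0,0,0],0,40],
    [[0,0,0],0,50],
    [[0,0,0],0,50],
    [[0,0,0],0,50],
    [[0,0,-40],0,50],
    [[0,0,-90],0,50],
    [[0,0,-130],0,50],
    [[0,0,-150],0,50],
    [[0,0,-150],0,50],
    [[0,0,-150],0,50],
    [[0,0,-150],0,50],
    [[0,0,-150],0,50]
  ]
}}

```text
time: 42.9
position: [546.5, -233.4, 250.3]
orientation: [0.002, 0.884, -0.468, 0.005]
force: [-0.5, -1.1, 1.2]
opening: 43.1
```

```bash
python3 -c "
from h import *
for i in range(3): grab_frame('wrist')
f=shot('wrist','w28');crop(f,230,140,180,200,4,'z28');fs=shot('scene','s28')
"
```

```text
(no output)
```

View pics/z28.png

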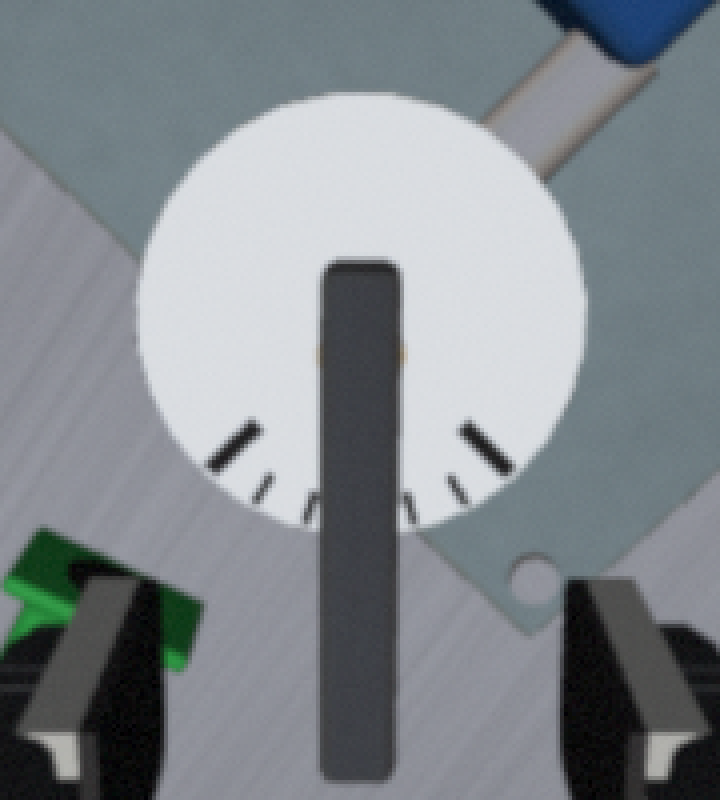

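View pics/s28.png

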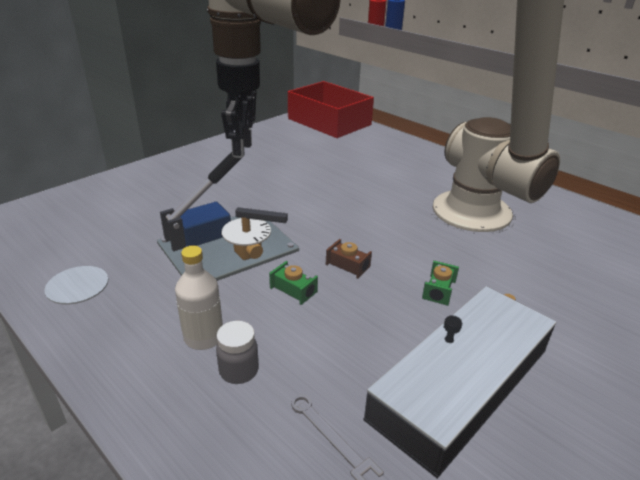

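```bash
python3 -c "
from h import *
f=shot('wrist')
P=lambda p: (230+(p[0]+.5)/4-.5,140+(p[1]+.5)/4-.5)
d=onz(f,P((358.5,778)),124)-onz(f,P((361,268)),124);a=np.degrees(np.arctan2(d[1],d[0]));print(a, 169.1-a)
fs=shot('scene');crop(fs,350,270,230,200,3,'z29');fd=shot('side');crop(fd,170,150,200,100,4,'z30')
"
```

```text
123.93956366128592 45.16043633871408
```

View pics/z29.png

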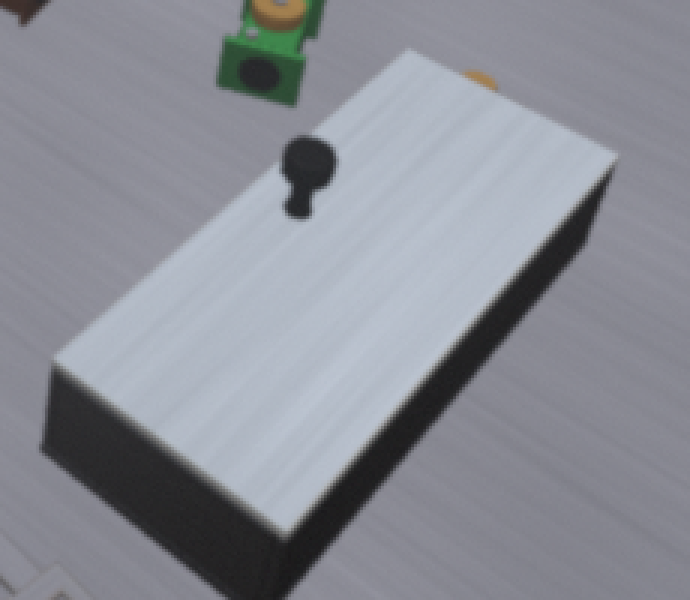

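View pics/z30.png

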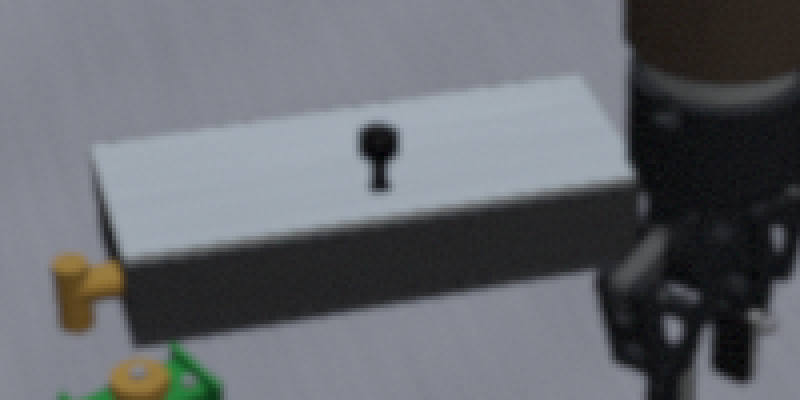

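The lid is shut flush, the valve reads 45.2°, and the lever is up. The gripper is clear of everything, so I am handing in.

```bash
python3 -c "
from rig import *
print(job_done())"
```

```text
the job is handed in; nothing more can be done
None
```

The leak test is set up as asked and handed in at about 43 s. Two grey carburettors were on the bench, and I laid both flat and side by side on the tank floor. I then shut the lid, turned the bleed valve shut, gave the lever three full strokes, and set the valve half open. The green and brown look-alikes, the bottles and the wrench were not touched.

Last checks:
- **Carburettors:** a wrist picture showed both flat on the tank floor just before the lid was shut; I could not see them after that.
- **Lid:** it shows flush on the tank in the scene and side views. Closing it pressed on the lid with up to 53 N at the fingertips.
- **Bleed valve, shut:** it was turned to its stop (about 0.95 N m) and the handle measured about 0° before pumping.
- **Lever:** on each stroke the fingertips reached z ≈ 72 mm, about where the geometry puts the lower stop. The side view showed it fully back up each time.
- **Bleed valve, final:** the handle measured 45.2° and sits centred between the 0° and 90° marks.

No check failed or disagreed, and I saw no carburettor knocked aside before the lid was shut.

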